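Pull the axle clip off a sander wheel with a hooked pick

ROBOT

A 7-joint arm with a two-finger parallel gripper is mounted at the origin on the work surface. World frame = base frame: x ahead of the robot, y to its left, z up, the work surface at z = 0. Lengths are in m, angles in degrees, forces in N, time in s.
With the tool pointing down it reaches from about 0.35 to 0.9 m from the base axis. Payload 8.1 kg.
Tool frame: the origin (TCP) lies on the mounting face of the last link; the fingertips stand 173 mm ahead of it and the grasp point (between the pads) lies 155 mm ahead of it; z points along the fingers, y is the direction in which the jaws open and shut (so a half turn about z gives the same grasp; the last joint's range is limited). The gripper opens to 85 mm and grips with 20 to 120 N. Pads are 22 mm wide; open, the fingers measure 114 mm over their backs; the gripper's body (76 mm by 85 mm) begins 54 mm behind the grasp point. The pads swing forward as they close: fully open they stand 13 mm farther back than shut.
Start: joints at [64.423, 24.895, 1.432, 90.138, -0.665, 64.973, -4.303], TCP at [0.211, -0.588, 0.405] pointing down, gripper open.
Joint ranges: [-149.89, 149.89], [-25.12, 119.58], [-72.63, 75.52], [4.76, 147.25], [-75.54, 255.54], [6.69, 114.76], [-157.13, 157.13]. Speed limits (degrees/s): [127.2, 127.2, 172.46, 172.46, 180, 180, 180].

INTERFACE

Orientations are given as a 3x3 rotation matrix whose columns are the frame's x, y, z axes.
In Python, from rig import manip, cams, finish_job, nets gives the robot as it stands.
- The arm moves only by the tool carry_out, never from a script. Its argument "targets" is a list that holds one entry, the list of rows, each a list of 7 numbers: the turn, a rotation vector about the world's x, y, z in degrees, then the shift along the world's x, y, z in mm, then the gripper's target within -1 to 1 (shut at 1, half-way at 0, fully open at -1). A call has exactly 5 rows; each row is the pose to reach, as a shift and turn from the pose measured when the call began; what a row does not reach only later rows make up. A row lasts 1/10 s, in which the tool goes at most 50 mm and 8.59 degrees, less where a joint would pass 70% of its speed; a pose out of reach is approached as far as the arm can. A call with a gripper value outside its range is refused whole. The fingers move at their own pace and stop on an object; "grip_force" is the grip in N (left out, the last holds). Time passes only in rows, so rows that repeat a pose let the fingers close, or fill a call up. It gives the time, the measured TCP pose, the force and the opening at its end, in the units of the state.
- manip.get_obs(): the state, without advancing time (a new reading comes with each control period).
- cams.capture(name): name is "scene" or "top" or "wrist"; returns a dict with "frame" (384x512x3 uint8, blue, green, red), "fx", "fy", "cx", "cy" (pixels), "R" (3x3) and "t" (3): a world point X has camera coordinates R X + t; the wrist camera has in their place "tool_from_camera" (4x4, takes a point from camera to tool coordinates, whose origin is the TCP and whose axes are the flange's). Camera axes: x right, y down, z forward; pixel columns grow to the right and rows downward; lengths in m; the calibration is good to about 2 mm. The wrist camera is an equidistant fisheye: a pixel r from the principal point sees the ray r / f radians off the axis. A picture is of the moment at which its call begins: read the wrist's pose just before it. There is no depth.
- finish_job(): hands the job in, once; it reports no verdict.
Trained networks look in a picture, given as the dict that the camera call returned (one of the last four; its "shot" number tells which), for a name from the list of things; names that differ only in an ending like _2 or _b are one class to them, and where a whole thing is asked for, a point or a joint stands for the part that bears it (a point fixed in the world has none). Each returns a list of dicts, best first, with "score" (0 to 1); they miss things now and then, are a little off and sometimes report something else, mostly with a low value. They report only what shows in the picture. A call takes as long as a camera call.
- nets.cut_out(picture, target): "mask" (384x512 bool, what is visible of it) and "point" ([column, row] in pixels, amid what is visible of it).
- nets.pinpoint(picture, target): "point" ([column, row] in pixels: a listed point, or the origin of a listed thing).
The state is a dict: "t": time; "joints": joint angles; "qvel": joint speeds; "effort": joint torques, N m; "ee_pos": TCP position; "tcp_rot": TCP orientation; "contact_force": force on the tool from outside, world axes, zero at the start; "moment": the same for the moment, N m; "opening": opening from 0.0 (shut) to 1.0 (fully open).
Only numpy, scipy, OpenCV 4.12 (cv2) and the standard library are available. Lean on these libraries where they do the work, as an engineer would, in place of code of your own. Each camera call takes 0.05 s, during which the arm holds its last target.

TASK

Take the hooked pick from its wooden rest, hook its point into the eye of the spring clip on the sander wheel's axle, and pull the clip out of the axle groove. Leave the clip lying flat inside the wheel's rim, clear of the axle, and lay the pick back in its rest as it was; touch the clip only with the pick, do not press the pick hard on the wheel, and do not disturb the mallet, chisel and jointed board.

Things in the scene. Friction and masses are not known exactly. Their poses are not given: they have to be found in the camera images.
- wheel: Fixed dished aluminium wheel lying flat on a green bracket plate (130 x 110 x 18 mm). Origin: on its axis at bench height, z up. Flat face inside the rim (web) 44 mm above the origin; rim 10 mm higher, radius 72 to 80 mm. Central steel axle: groove 12 mm in diameter and 6 mm high just above the web, then a head 17 mm in diameter and 6 mm high
- axle_foot (a point): Point on the axle's axis at the web's surface (44 mm above the bench)
- clip: Loose dark steel spring clip, 4 mm thick, 39 x 25 mm, flat on the web in the axle's groove. Origin: underside, on the axle's axis when seated. +x: from axle to pull eye; the mouth between two sprung arms opens to -x (arm ends at x = -9.5 mm). Pulled along +x it snaps off after about 5 mm at 8 to 18 N, then slides freely, clear of the axle from 18 mm. It can turn about the axle
- clip_eye (a point): Centre of the clip's round eye (21 mm along +x of the clip, 2 mm above its underside): a vertical through hole of 9 mm diameter, outer diameter 16 mm; the web lies 2 mm below this point
- rest: Fixed wooden tool rest, base 104 (x) x 62 (y) x 12 mm, two saddles 12 mm thick centred at x = -37 and +37 mm, each a notch 27 mm wide (y) with floor 35 mm above the bench and flared sides to 50 mm. Origin: centre of the underside, on the bench. Between the saddles 62 mm are free for fingers, down to 12 mm above the bench
- pick: Loose hooked pick, 70 g. Black square handle 110 (x) x 18 x 18 mm; origin: centre of its underside; +x to the hook, z up. A 4 mm steel shank runs on along +x at z = 9 mm and at x = 105 mm bends straight down to the point at z = -23 mm. It lies in the rest with its origin at the rest's x = 0, y = 0, 35 mm above the bench, x axes alike
- pick_tip (a point): Lowest end of the pick's downturned point (4 mm diameter, 24 mm of straight downward length)
- mallet: Bystander: wooden mallet, head 65 x 110 x 60 mm, handle along -x to 180 mm from the origin. Origin: under the centre of its head
- chisel: Bystander: chisel about 240 mm long lying along its x, 26 mm high, blade to +x. Origin: underside, near its middle
- tailboard: Bystander: flat board 120 x 150 x 18 mm with square fingers on its +x edge. Origin: centre of the underside

How it is judged (in metres and radians):
On the way, in this order (a step that is already met when the one before it is completed fails the run):
1. the pick's point is down in the eye of the clip while the clip is still in its groove (horizontal distance between pick_tip and clip_eye below 0.0055 m and z of pick_tip in the frame of clip below 0.003 m and horizontal distance between clip and axle_foot below 0.005 m), for 0.1 s.
2. the clip has been pulled clear of the axle (horizontal distance between clip and axle_foot above 0.018 m), for 0.1 s.
At the end, for the whole second after the job is handed in: Clip at rest flat on the web inside the rim (4 mm, 0.15 rad), origin over 18 mm and eye under 75 mm from the axle; pick at rest in both saddles, within 15 mm of the rest's centre and 4 mm in height, level to 0.12 rad, hook towards the rest's +x; let go (horizontal distance between clip and axle_foot above 0.018 m and horizontal distance between clip_eye and axle_foot below 0.075 m and z of clip in the frame of axle_foot between -0.004 and 0.004 m and angle between clip's own z axis and vertical below 0.15 rad and linear speed of each of clip, pick below 0.02 m/s and horizontal distance between pick and rest below 0.015 m and z of pick in the frame of rest between 0.031 and 0.039 m and angle between pick's own z axis and vertical below 0.12 rad and x of pick_tip in the frame of rest above 0.08 m); the robot touches nothing.
It fails at once if the gripper or arm touches the clip (contact force between any of the fingers, the arm and clip above 0.5 N).
It fails at once if the pick is pressed on the wheel or its axle with more than 30 N (contact force between pick and wheel above 30 N).
It fails at once if a bystander is moved more than 15 mm (distance of any of mallet, chisel, tailboard from where it was at the start of the episode above 0.015 m).
It also fails if it takes over 64 s, if anything falls off the work surface, if the arm or the gripper's body presses on something with over 40 N, if the wrist force passes 120 N, or if a joint passes its speed limit or range.

## Working session

There is one attempt and no reset: what is moved stays moved. The work goes in short steps, Python scripts to look and compute and a tool call to move; the robot and the scene stay as the last step left them, time stands still between calls to the robot, and variables do not carry over. Pictures are saved under pics/ and viewed, and the job is handed in when it is done.

Besides the shell and the picture viewer there is one more tool, called as name([rows], argument=value, ...), one row to a line, values as JSON. carry_out: Moves the arm, as the interface text tells. Its arguments: {"type":"object","properties":{"targets":{"type":"array","items":{"type":"array","items":{"type":"array","items":{"type":"number"}}}},"grip_force":{"type":"number"}},"required":["targets"]}

```bash
mkdir -p pics; ls; cat > h.py <<'E'
import numpy as np, cv2
from rig import manip, cams, finish_job, nets
def shot(name,fn=None):
    o=manip.get_obs(); p=cams.capture(name); p['obs']=o
    if fn: cv2.imwrite('pics/'+fn+'.png',p['frame'])
    return p
def ray(p,uv):
    u,v=uv
    x=(u-p['cx'])/p['fx']; y=(v-p['cy'])/p['fy']
    if 'tool_from_camera' in p:
        th=np.hypot(x,y); d=np.array([0,0,1.]) if th<1e-9 else np.array([np.sin(th)*x/th,np.sin(th)*y/th,np.cos(th)])
        T=np.array(p['tool_from_camera']); R=np.array(p['obs']['tcp_rot']); e=np.array(p['obs']['ee_pos'])
        return R@T[:3,3]+e, R@T[:3,:3]@d
    R=np.array(p['R']); t=np.array(p['t']); 
    return -R.T@t, R.T@np.array([x,y,1.])
def onz(p,uv,z):
    c,d=ray(p,uv); return c+d*(z-c[2])/d[2]
def tri(a):
    A=np.zeros((3,3));b=np.zeros(3)
    for p,uv in a:
        c,d=ray(p,uv); d=d/np.linalg.norm(d); M=np.eye(3)-np.outer(d,d); A+=M;b+=M@c
    return np.linalg.solve(A,b)
def proj(p,X):
    if 'tool_from_camera' in p:
        T=np.array(p['tool_from_camera']); R=np.array(p['obs']['tcp_rot']); e=np.array(p['obs']['ee_pos'])
        q=T[:3,:3].T@(R.T@(np.array(X)-e)-T[:3,3]); th=np.arctan2(np.hypot(q[0],q[1]),q[2]); n=np.hypot(q[0],q[1])+1e-12
        return np.array([p['cx']+p['fx']*th*q[0]/n,p['cy']+p['fy']*th*q[1]/n])
    q=np.array(p['R'])@np.array(X)+np.array(p['t']); return np.array([p['cx']+p['fx']*q[0]/q[2],p['cy']+p['fy']*q[1]/q[2]])
E
python3 - <<'E'
from h import *
np.set_printoptions(precision=4,suppress=True)
o=manip.get_obs(); print(o)
Z=dict(axle_foot=.044,clip_eye=.046,clip=.044,rest=0,pick=.035,pick_tip=.012,wheel=0,mallet=0,chisel=0,tailboard=0)
for n in ['top','scene','wrist']:
    p=shot(n,n+'0'); print(n,p['fx'],p['cx'],p['cy'])
    for k,z in Z.items():
        for r in nets.pinpoint(p,k)[:2]: print(n,k,round(r['score'],2),np.round(r['point'],1),onz(p,r['point'],z))
E
```

```text
pics
{'t': 0.0, 'joints': array([64.4228, 24.9358,  1.43  , 90.1893, -0.6644, 64.9754, -4.3019]), 'qvel': array([ 0.1021,  0.0061, -0.0607,  0.0402,  0.1011, -0.0241,  0.0356]), 'effort': array([ -0.0003, -67.0464,   1.0254, -31.6208,   0.0156,   0.0126,
         0.    ]), 'ee_pos': array([ 0.2106, -0.5882,  0.4039]), 'tcp_rot': array([[ 0.9415,  0.337 , -0.0007],
       [ 0.337 , -0.9415,  0.0015],
       [-0.0001, -0.0016, -1.    ]]), 'contact_force': array([ 0.2981,  0.0785, -0.3616]), 'moment': array([ 0.0368, -0.0081, -0.0541]), 'opening': 0.9954948808385115}
top 478.98151340367406 248.95971159306868 182.6356963090401
top axle_foot 0.9 [255.3 167.4] [ 0.652  -0.0012  0.044 ]
top axle_foot 0.74 [378.9 129.1] [ 0.7325 -0.272   0.044 ]
top clip_eye 0.59 [253.1 173.7] [0.638  0.0037 0.046 ]
top clip_eye 0.22 [385.1 255.1] [ 0.4609 -0.2702  0.046 ]
top clip 0.61 [252.2 166.4] [0.6543 0.0054 0.044 ]
top clip 0.4 [253.2 177.7] [0.6296 0.0036 0.044 ]
top pick 0.63 [114.3 250.7] [0.4779 0.3025 0.035 ]
top pick_tip 0.72 [125.6 209.7] [0.5674 0.2865 0.012 ]
top pick_tip 0.63 [254.7 173.3] 
[... 397 characters left out ...]
1 0.0052 0.044 ]
scene clip_eye 0.47 [252.2 207.1] [ 0.6229 -0.0021  0.046 ]
scene clip 0.43 [245.6 215.9] [ 0.6508 -0.0046  0.044 ]
scene rest 0.58 [388.8 218.1] [0.463  0.3012 0.    ]
scene pick 0.64 [393.9 215.6] [0.4716 0.3087 0.035 ]
scene pick_tip 0.6 [366.7 249. ] [0.574  0.2845 0.012 ]
scene wheel 0.81 [250.6 222.7] [0.6423 0.0032 0.    ]
scene mallet 0.72 [196.7 128.3] [ 0.455  -0.2814  0.    ]
scene chisel 0.96 [328.1 304.8] [0.7379 0.2602 0.    ]
scene chisel 0.49 [363.5 248.6] [0.5708 0.2775 0.    ]
scene tailboard 0.83 [133.5 203.3] [ 0.7402 -0.2899  0.    ]
scene tailboard 0.59 [254.4 208.7] [ 0.6029 -0.0081  0.    ]
wrist 297.3186396354542 262.92917082119675 191.96563233089427
```

```bash
python3 - <<'E'
import cv2
a=cv2.imread('pics/top0.png'); b=cv2.imread('pics/scene0.png')
c=cv2.resize(a[130:220,210:300],(400,400),interpolation=cv2.INTER_CUBIC); d=cv2.resize(b[170:260,205:295],(400,400),interpolation=cv2.INTER_CUBIC)
cv2.imwrite('pics/crop0.png',cv2.hconcat([c,d]))
E
```

```text
(no output)
```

View pics/top0.png

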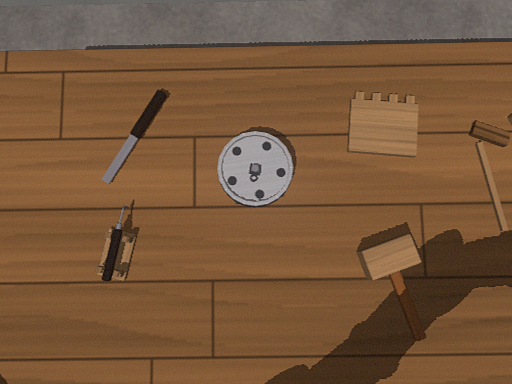

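View pics/scene0.png

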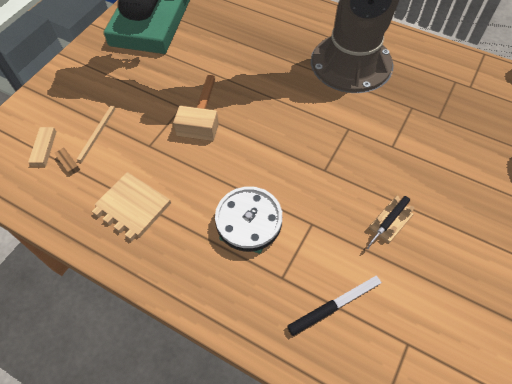

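```bash
ls pics
```

```text
crop0.png
scene0.png
top0.png
wrist0.png
```

View pics/crop0.png

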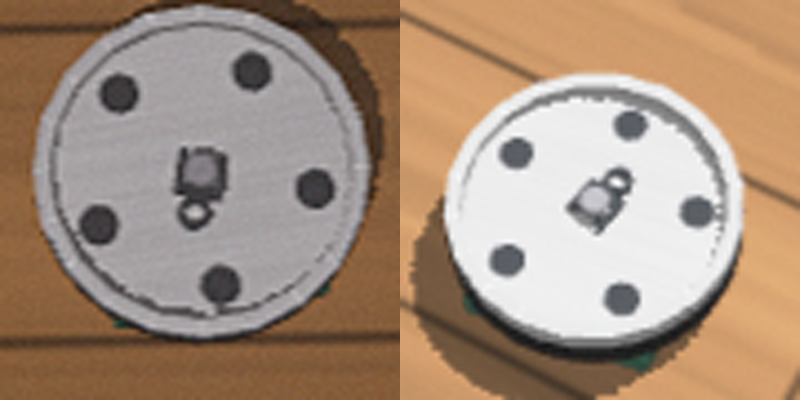

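The top view shows the wheel at about (255,169), with the clip eye below it at (253,177), on the robot side. The pick and rest are at (115,250) with the hook up and right at (126,209). The chisel is at (135,137), the mallet at (390,255) and the board at (383,125). I'll move towards the wheel and take a wrist view on the way.

carry_out([
  [[0, 0, 7.4, 30, 40, 0, -1], [0, 0, 14.8, 60, 80, 0, -1], [0, 0, 22.2, 90, 120, 0, -1], [0, 0, 29.6, 120, 160, 0, -1], [0, 0, 37, 150, 200, 0, -1]],
])

```text
t: 2.15
ee_pos: [0.3615, -0.3867, 0.405]
tcp_rot: [[0.545, 0.839, 0.0], [0.839, -0.545, -0.001], [-0.0, 0.001, -1.0]]
contact_force: [2.0, -0.4, 0.3]
opening: 1.0
```

carry_out([
  [[0, 0, 7.4, 30, 40, 0, -1], [0, 0, 14.8, 60, 80, 0, -1], [0, 0, 22.2, 90, 120, 0, -1], [0, 0, 29.6, 120, 160, 0, -1], [0, 0, 37, 150, 200, 0, -1]],
])

```text
t: 2.65
ee_pos: [0.5112, -0.1866, 0.4054]
tcp_rot: [[-0.074, 0.997, 0.001], [0.997, 0.074, -0.001], [-0.001, 0.001, -1.0]]
contact_force: [0.4, -0.1, 0.3]
opening: 0.999
```

carry_out([
  [[0, 0, 7.4, 0, 40, -10, -1], [0, 0, 14.8, 0, 80, -20, -1], [0, 0, 22.2, 0, 120, -30, -1], [0, 0, 29.6, 0, 160, -40, -1], [0, 0, 37, 0, 200, -40, -1]],
])

```text
t: 3.15
ee_pos: [0.5106, 0.0148, 0.3644]
tcp_rot: [[-0.663, 0.748, 0.0], [0.748, 0.663, 0.0], [0.0, 0.0, -1.0]]
contact_force: [0.2, -0.4, -1.2]
opening: 1.002
```

```bash
python3 - <<'E'
from h import *
np.set_printoptions(precision=4,suppress=True)
print(manip.get_obs()['joints'])
Z=dict(axle_foot=.044,clip_eye=.046,clip=.044,wheel=0)
p=shot('wrist','w1'); print(p['tool_from_camera'])
for k,z in Z.items():
    for r in nets.pinpoint(p,k)[:2]: print(k,round(r['score'],2),np.round(r['point'],1),onz(p,r['point'],z))
print(proj(p,[.648,.002,.044]))
E
```

```text
[ 20.3922  20.9033 -36.171  106.6871  14.5333  57.0295  19.5874]
[[-0.0001 -0.9639 -0.2662  0.0663]
 [ 1.      0.0004 -0.0018  0.0001]
 [ 0.0018 -0.2662  0.9639  0.0323]
 [ 0.      0.      0.      1.    ]]
axle_foot 0.93 [343.7 265. ] [0.6444 0.001  0.044 ]
clip_eye 0.84 [337.7 258.3] [0.6312 0.0029 0.046 ]
clip 0.77 [345.5 267.7] [ 0.6488 -0.      0.044 ]
wheel 0.6 [336.1 249.7] [0.6468 0.0001 0.    ]
wheel 0.27 [345.1 266.2] [ 0.6744 -0.0087  0.    ]
[346.3356 266.1315]
```

View pics/w1.png

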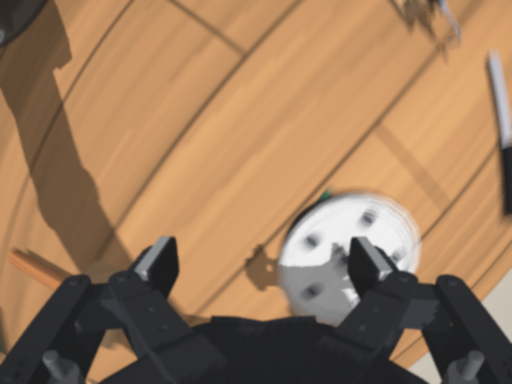

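The wrist view shows the wheel at (345,262) and the clip partly behind the finger. The estimates agree on an axle near (0.646, 0.001). Next is the pick.

carry_out([
  [[0, 0, 7.5, -7, 49, 0, -1], [0, 0, 15, -14, 98, 0, -1], [0, 0, 22.5, -21, 147, 0, -1], [0, 0, 30, -28, 196, 0, -1], [0, 0, 37, -35, 240, 0, -1]],
])

```text
t: 3.9
ee_pos: [0.4767, 0.2536, 0.3656]
tcp_rot: [[-0.979, 0.203, 0.002], [0.203, 0.979, 0.001], [-0.002, 0.001, -1.0]]
contact_force: [0.3, -0.1, -0.2]
opening: 0.998
```

carry_out([
  [[0, 0, 0, -10, 20, 0, -1], [0, 0, 0, -20, 30, 0, -1], [0, 0, 0, -20, 30, 0, -1], [0, 0, 0, -20, 30, 0, -1], [0, 0, 0, -20, 30, 0, -1]],
])

```text
t: 4.4
ee_pos: [0.4578, 0.2816, 0.3654]
tcp_rot: [[-0.979, 0.206, 0.003], [0.206, 0.979, -0.001], [-0.003, -0.0, -1.0]]
contact_force: [-0.6, -0.8, 0.3]
opening: 1.005
```

```bash
python3 - <<'E'
from h import *
np.set_printoptions(precision=4,suppress=True)
o=manip.get_obs();print(o['joints'],o['ee_pos'],o['tcp_rot'][:,1])
Z=dict(rest=0,pick=.035,pick_tip=.012)
P={n:shot(n,n+'2') for n in ['wrist','top','scene']}
for k,z in Z.items():
    L=[]
    for n,p in P.items():
        for r in nets.pinpoint(p,k)[:1]:
            print(n,k,round(r['score'],2),np.round(r['point'],1),onz(p,r['point'],z)); L.append((p,r['point']))
    if len(L)>1: print('tri',tri(L))
E
```

```text
[ -3.204   26.0865 -46.7026 102.611   21.7251  60.5935  20.225 ] [0.4578 0.2816 0.3654] [ 0.2062  0.9785 -0.0003]
wrist rest 0.83 [286.1 176.1] [0.4702 0.305  0.    ]
top rest 0.73 [116.8 253.6] [0.4717 0.307  0.    ]
scene rest 0.87 [390.  217.1] [0.4588 0.3028 0.    ]
tri [0.4689 0.3033 0.0145]
wrist pick 0.67 [104.3 342.3] [ 0.6596 -0.0132  0.035 ]
top pick 0.76 [114.7 249.5] [0.4804 0.3017 0.035 ]
scene pick 0.84 [396.6 214.3] [0.465  0.3132 0.035 ]
tri [0.5031 0.2526 0.2097]
wrist pick_tip 0.81 [282.3 263.8] [0.5745 0.2801 0.012 ]
top pick_tip 0.75 [126.  209.7] [0.5674 0.2856 0.012 ]
scene pick_tip 0.75 [366.8 243.9] [0.5615 0.2797 0.012 ]
tri [0.5671 0.2808 0.0246]
```

View pics/wrist2.png

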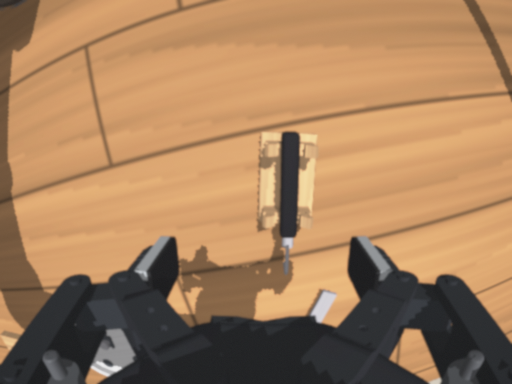

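The handle runs from (290,132) to (288,237) in this wrist view, and the hook ends at (287,270). I'll segment it and measure its axis.

```bash
python3 - <<'E'
from h import *
np.set_printoptions(precision=4,suppress=True)
p=shot('wrist')
f=p['frame'].max(axis=2); m=(f<75); 
M=np.zeros_like(m); M[120:250,260:320]=1; m&=M
n,l,s,c=cv2.connectedComponentsWithStats(m.astype(np.uint8)); i=1+s[1:,4].argmax(); print(s[i],c[i])
ys,xs=np.where(l==i)
X=np.array([onz(p,(x,y),.053)[:2] for x,y in zip(xs,ys)])
r=cv2.minAreaRect((X*1000).astype(np.float32)); print(r)
print(cv2.fitLine((X*1000).astype(np.float32),cv2.DIST_L2,0,.01,.01).ravel(), X.mean(0))
# row-wise edges
for y in range(s[i][1],s[i][1]+s[i][3],12):
    w=xs[ys==y]; print(y,w.min(),w.max(),onz(p,(w.min()-.5,y),.053)[:2],onz(p,(w.max()+.5,y),.053)[:2])
E
```

```text
[ 278  134   19  105 1671] [286.5284 185.9084]
((468.7341613769531, 304.2198486328125), (16.452896118164062, 105.86114501953125), 77.84591674804688)
[  0.9776  -0.2107 466.9914 304.368 ] [0.467  0.3044]
134 284 285 [0.4161 0.3111] [0.4165 0.3129]
146 280 296 [0.4266 0.3052] [0.4297 0.321 ]
158 279 295 [0.4377 0.302 ] [0.4409 0.318 ]
170 279 295 [0.4492 0.2998] [0.4524 0.3159]
182 279 294 [0.4608 0.2975] [0.4639 0.3128]
194 279 294 [0.4727 0.2952] [0.4759 0.3107]
206 278 293 [0.4846 0.2919] [0.4879 0.3075]
218 278 293 [0.4971 0.2895] [0.5005 0.3054]
230 278 293 [0.51   0.2871] [0.5134 0.3031]
```

carry_out([
  [[0, 0, 0, 4, 8, -20, -1], [0, 0, 0, 8, 16, -40, -1], [0, 0, 0, 11, 23, -60, -1], [0, 0, 0, 11, 23, -80, -1], [0, 0, 0, 11, 23, -80, -1]],
])

```text
t: 5.55
ee_pos: [0.4671, 0.3061, 0.2832]
tcp_rot: [[-0.979, 0.202, -0.001], [0.202, 0.979, -0.002], [0.001, -0.002, -1.0]]
contact_force: [0.3, -0.5, -0.3]
opening: 1.001
```

```bash
python3 - <<'E'
from h import *
np.set_printoptions(precision=4,suppress=True)
p=shot('wrist','w3'); print(p['obs']['ee_pos'])
f=p['frame'].max(axis=2); m=(f<75); 
M=np.zeros_like(m); M[90:290,230:320]=1; m&=M
n,l,s,c=cv2.connectedComponentsWithStats(m.astype(np.uint8)); i=1+s[1:,4].argmax(); print(s[i],c[i])
ys,xs=np.where(l==i)
X=np.array([onz(p,(x,y),.053)[:2] for x,y in zip(xs,ys)])
print(cv2.minAreaRect((X*1000).astype(np.float32)))
print(cv2.fitLine((X*1000).astype(np.float32),cv2.DIST_L2,0,.01,.01).ravel(), X.mean(0))
E
```

```text
[0.4671 0.3061 0.2832]
[ 253  136   24  142 3169] [264.0331 204.7384]
((469.4261474609375, 304.97613525390625), (16.093185424804688, 106.6876220703125), 77.97972106933594)
[  0.9777  -0.2101 465.3388 305.8326] [0.4653 0.3058]
```

View pics/w3.png

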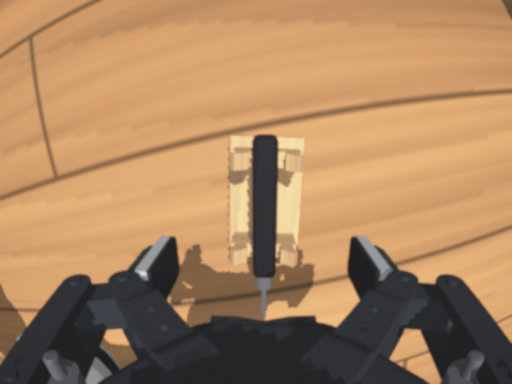

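Both views put the centre at about (0.469, 0.305), with a yaw of -12°. Descending.

carry_out([
  [[0, 0, 0, 2, -1, -25, -1], [0, 0, 0, 2, -1, -50, -1], [0, 0, 0, 2, -1, -70, -1], [0, 0, 0, 2, -1, -84, -1], [0, 0, 0, 2, -1, -84, -1]],
])

```text
t: 6.1
ee_pos: [0.4692, 0.3051, 0.2001]
tcp_rot: [[-0.979, 0.202, -0.001], [0.202, 0.979, -0.002], [0.001, -0.002, -1.0]]
contact_force: [0.0, -0.5, -0.4]
opening: 1.001
```

carry_out([
  [[0, 0, 0, 0, 0, 0, 0], [0, 0, 0, 0, 0, 0, 0.3], [0, 0, 0, 0, 0, 0, 1], [0, 0, 0, 0, 0, 0, 1], [0, 0, 0, 0, 0, 0, 1]],
], grip_force=30)

```text
t: 6.6
ee_pos: [0.4694, 0.3052, 0.2006]
tcp_rot: [[-0.979, 0.202, -0.0], [0.202, 0.979, -0.002], [-0.0, -0.002, -1.0]]
contact_force: [-0.2, 0.4, 3.5]
opening: 0.207
```

carry_out([
  [[0, 0, 0, 0, 0, 0, 1], [0, 0, 0, 0, 0, 0, 1], [0, 0, 0, 0, 0, 0, 1], [0, 0, 0, 0, 0, 0, 1], [0, 0, 0, 0, 0, 0, 1]],
], grip_force=110)

```text
t: 7.1
ee_pos: [0.4694, 0.3053, 0.2009]
tcp_rot: [[-0.979, 0.202, -0.0], [0.202, 0.979, -0.001], [-0.0, -0.001, -1.0]]
contact_force: [-0.6, -0.1, 5.6]
opening: 0.189
```

```bash
python3 - <<'E'
from h import *
p=shot('wrist','w4'); o=manip.get_obs(); print(o['joints'],o['ee_pos'],o['tcp_rot'],o['opening'],o['contact_force'])
E
```

```text
[-11.89075173  39.09370265 -38.35051838 108.30477071  33.97714995
  44.57390112   9.21666605] [0.46942464 0.30533784 0.20089559] [[-9.79317435e-01  2.02329829e-01  3.43470187e-05]
 [ 2.02329581e-01  9.79316474e-01 -1.40863116e-03]
 [-3.18644702e-04 -1.37254763e-03 -9.99999007e-01]] 0.188107367469273 [-0.8101225  -0.54377911  5.54805291]
```

View pics/w4.png

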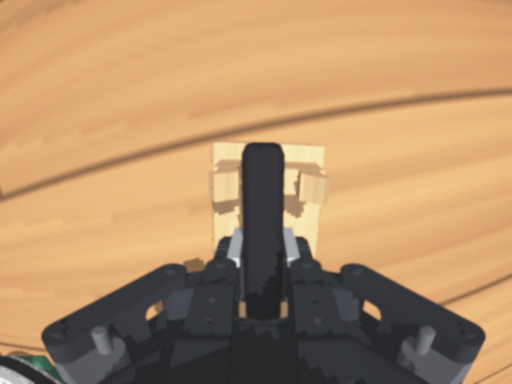

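The pick is grasped, with an opening of about 16–18 mm. I'll lift it, then take a wrist look at the wheel with the pick held off to the side.

carry_out([
  [[0, 0, 0, 0, 0, 10, 1], [0, 0, 0, 0, 0, 30, 1], [0, 0, 0, 0, 0, 60, 1], [0, 0, 0, 0, 0, 90, 1], [0, 0, 0, 0, 0, 120, 1]],
])

```text
t: 7.65
ee_pos: [0.4691, 0.3052, 0.3223]
tcp_rot: [[-0.979, 0.202, -0.001], [0.202, 0.979, -0.001], [0.0, -0.002, -1.0]]
contact_force: [-0.0, -1.0, -1.0]
opening: 0.19
```

carry_out([
  [[0, 0, 0, 30, -30, 5, 1], [0, 0, 0, 60, -65, 10, 1], [0, 0, 0, 95, -100, 10, 1], [0, 0, 0, 130, -135, 10, 1], [0, 0, 0, 160, -165, 10, 1]],
])

```text
t: 8.15
ee_pos: [0.6306, 0.1374, 0.3326]
tcp_rot: [[-0.979, 0.203, -0.001], [0.203, 0.979, -0.002], [0.0, -0.002, -1.0]]
contact_force: [0.6, 0.5, -1.0]
opening: 0.185
```

carry_out([
  [[0, 0, 0, 15, -25, 0, 1], [0, 0, 0, 20, -35, 0, 1], [0, 0, 0, 20, -35, 0, 1], [0, 0, 0, 20, -35, 0, 1], [0, 0, 0, 20, -35, 0, 1]],
])

```text
t: 8.65
ee_pos: [0.6495, 0.1046, 0.3331]
tcp_rot: [[-0.98, 0.2, -0.001], [0.2, 0.98, -0.001], [0.001, -0.001, -1.0]]
contact_force: [0.6, 0.4, -1.1]
opening: 0.189
```

```bash
python3 - <<'E'
from h import *
np.set_printoptions(precision=4,suppress=True)
P={n:shot(n,n+'5') for n in ['wrist','top','scene']}
o=P['wrist']['obs'];print(o['joints'],o['ee_pos'],o['contact_force'],o['opening'])
Z=dict(axle_foot=.044,clip_eye=.046,clip=.044,wheel=0)
for k,z in Z.items():
    L=[]
    for n,p in P.items():
        for r in nets.pinpoint(p,k)[:1]:
            print(n,k,round(r['score'],2),np.round(r['point'],1),onz(p,r['point'],z)); L.append((p,r['point']))
    if len(L)>1: print('tri',tri(L))
for n in ['top','scene']:
    print(n,[np.round(onz(P[n],q,z),4) for q,z in ([((253.65,177.7),.046),((255.7,167.35),.056)] if n=='top' else [((254.05,210.95),.046),((249.1,214.55),.056)])])
E
```

```text
[ 11.8427  37.8512 -41.8319  87.4113  26.8452  65.1667  43.0033] [0.6495 0.1046 0.3331] [ 0.553   0.4278 -1.0979] 0.18892021407351098
wrist axle_foot 0.55 [156.9 208.2] [0.6487 0.0004 0.044 ]
scene axle_foot 0.88 [250.  213.6] [0.6402 0.0016 0.044 ]
tri [0.6457 0.0054 0.056 ]
wrist clip_eye 0.85 [156.4 188.5] [0.6297 0.0066 0.046 ]
scene clip_eye 0.48 [253.8 205.2] [ 0.6164 -0.0012  0.046 ]
tri [0.626  0.0086 0.0626]
wrist clip 0.66 [154.2 206.7] [ 0.6468 -0.0019  0.044 ]
scene clip 0.39 [247.4 217.2] [0.6518 0.0009 0.044 ]
tri [ 0.6485 -0.0026  0.0381]
wrist wheel 0.94 [167.7 196. ] [ 0.6487 -0.0028  0.    ]
top wheel 0.5 [113.9 253. ] [0.4731 0.3134 0.    ]
scene wheel 0.73 [250.5 226.7] [0.6521 0.0085 0.    ]
tri [0.6018 0.1328 0.2513]
top [array([0.6292, 0.0027, 0.046 ]), array([ 0.65 , -0.002,  0.056])]
scene [array([0.63  , 0.0072, 0.046 ]), array([0.6488, 0.0044, 0.056 ])]
```

View pics/wrist5.png

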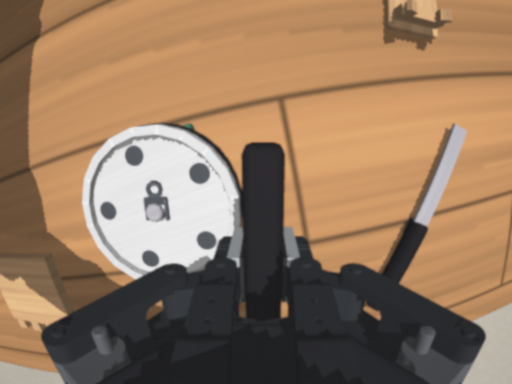

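View pics/scene5.png

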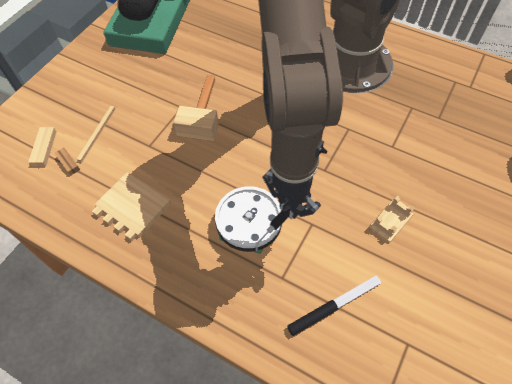

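The wrist view shows the wheel clearly: eye at about (154,188), axle head at about (155,211), and the pick tail at (263,145–320). I'll refine these.

```bash
python3 - <<'E'
from h import *
np.set_printoptions(precision=4,suppress=True)
p=shot('wrist')
f=p['frame']
c=cv2.resize(f[165:235,120:190],(560,560),interpolation=cv2.INTER_CUBIC); cv2.imwrite('pics/crop6.png',c)
g=f.max(axis=2); m=(g<110).astype(np.uint8); m[:, :130]=0; m[:,180:]=0; m[:170]=0; m[230:]=0
n,l,s,cc=cv2.connectedComponentsWithStats(m); print(s[:6],cc[:6])
E
```

```text
[[     0      0    512    384 196358]
 [   147    180     24     38    250]] [[255.6233 191.4926]
 [158.684  197.312 ]]
```

View pics/crop6.png

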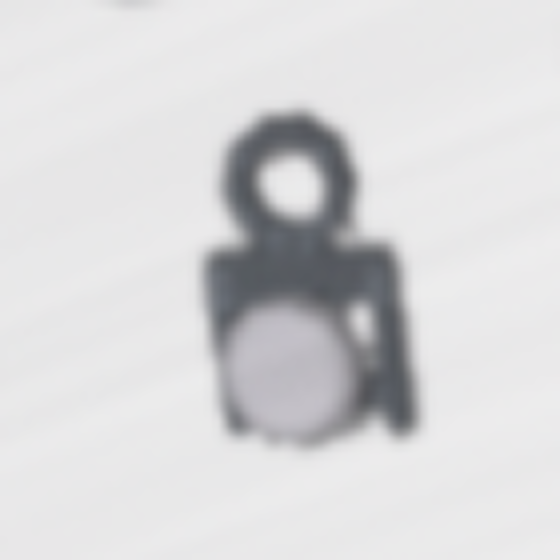

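```bash
python3 - <<'E'
from h import *
np.set_printoptions(precision=4,suppress=True)
p=shot('wrist')
q=lambda a,b:(120+a/8-.44,165+b/8-.44)
for n,a,z in [('eye',(291,182),.048),('hole',(292,186),.046),('head',(288,368),.056),('cornerL',(208,250),.048),('cornerR',(395,246),.048),('endR',(405,435),.048),('endL',(236,437),.048)]:
    print(n,onz(p,q(*a),z))
for n in ['top','scene']:
    s=shot(n,n+'7'); 
    for X in [(.6305,.0055,.046),(.6495,0,.056),(.6495,0,.044)]: print(n,X,proj(s,X))
E
python3 - <<'E'
import cv2
for n in ['top','scene']:
    a=cv2.imread(f'pics/{n}0.png')
b=cv2.imread('pics/top0.png')[150:195,232:277]; c=cv2.imread('pics/scene7.png')[190:235,228:273]
cv2.imwrite('pics/crop7.png',cv2.hconcat([cv2.resize(i,(390,390),interpolation=cv2.INTER_NEAREST) for i in (b,c)]))
E
```

```text
eye [0.6289 0.0051 0.048 ]
hole [0.6297 0.0042 0.046 ]
head [0.6484 0.0015 0.056 ]
cornerL [ 0.6346 -0.0078  0.048 ]
cornerR [0.6388 0.0154 0.048 ]
endR [0.6612 0.0098 0.048 ]
endL [ 0.6575 -0.0118  0.048 ]
top (0.6305, 0.0055, 0.046) [252.3259 177.1386]
top (0.6495, 0, 0.056) [254.7455 167.5894]
top (0.6495, 0, 0.044) [254.7461 168.5549]
scene (0.6305, 0.0055, 0.046) [253.3551 210.8159]
scene (0.6495, 0, 0.056) [247.3765 213.9873]
scene (0.6495, 0, 0.044) [247.5334 216.2972]
```

View pics/crop7.png

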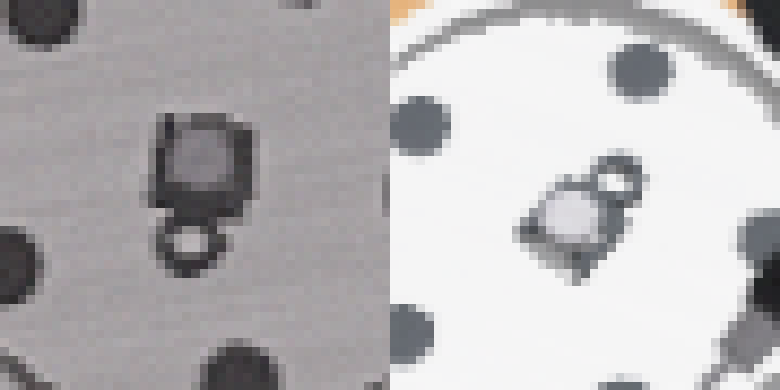

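The eye is at about (0.629, 0.005) and the clip axis points at about 168°, straight opposite the pick's direction, so no turn is needed. I'll hover the tip above the eye.

carry_out([
  [[0, 0, 0, -30, -20, 0, 1], [0, 0, 0, -62, -40, -10, 1], [0, 0, 0, -93, -60, -30, 1], [0, 0, 0, -123, -78, -48, 1], [0, 0, 0, -123, -78, -60, 1]],
])

```text
t: 10.1
ee_pos: [0.5238, 0.0214, 0.2711]
tcp_rot: [[-0.979, 0.206, -0.005], [0.206, 0.979, -0.006], [0.004, -0.007, -1.0]]
contact_force: [0.2, -0.2, -0.9]
opening: 0.191
```

carry_out([
  [[0, 0, 0, 0, 0, -8, 1], [0, 0, 0, 0, 0, -16, 1], [0, 0, 0, 0, 0, -22, 1], [0, 0, 0, 0, 0, -22, 1], [0, 0, 0, 0, 0, -22, 1]],
])

```text
t: 10.6
ee_pos: [0.5243, 0.022, 0.2493]
tcp_rot: [[-0.979, 0.205, -0.005], [0.205, 0.979, -0.005], [0.004, -0.006, -1.0]]
contact_force: [-0.9, -0.0, -0.8]
opening: 0.19
```

```bash
python3 - <<'E'
from h import *
np.set_printoptions(precision=4,suppress=True)
o=manip.get_obs();print(o['ee_pos'],o['tcp_rot'][:,0],o['contact_force'],o['opening'])
e=o['ee_pos']; tip=e+np.array([.1027,-.0217,-.1889]); print('tip nominal',tip)
ims=[]
for n in ['top','scene','wrist']:
    p=shot(n,n+'8')
    for k in ['pick_tip','clip_eye','axle_foot']:
        for r in nets.pinpoint(p,k)[:1]: print(n,k,round(r['score'],2),np.round(r['point'],1))
    u=proj(p,[.6293,.0047,.046]); print('eye',u,'tip',proj(p,tip)); x,y=u.round().astype(int)
    if n!='wrist':
        c=p['frame'][y-22:y+23,x-22:x+23]; print('crop origin',x-22,y-22); ims.append(cv2.resize(c,(400,400),interpolation=cv2.INTER_NEAREST))
cv2.imwrite('pics/crop8.png',cv2.hconcat(ims))
E
```

```text
[0.5243 0.022  0.2493] [-0.9788  0.2049  0.0037] [-0.9043 -0.0046 -0.8005] 0.19049239445183477
tip nominal [0.627  0.0003 0.0604]
top clip_eye 0.34 [115.1 256.9]
top axle_foot 0.68 [253.5 166.9]
eye [252.7061 177.6841] tip [254.7547 177.6756]
crop origin 231 156
scene pick_tip 0.61 [247.9 204.7]
scene clip_eye 0.39 [254.5 207.1]
eye [253.3122 210.2954] tip [252.0802 205.9729]
crop origin 231 188
eye [272.543  348.4519] tip [266.507  360.3422]
```

View pics/crop8.png

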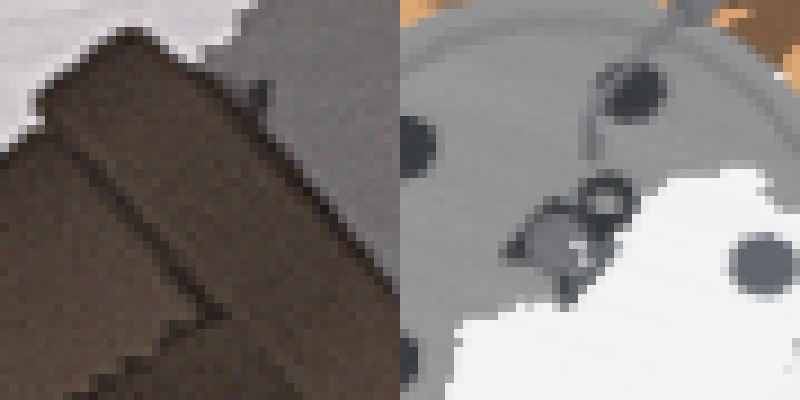

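View pics/scene8.png

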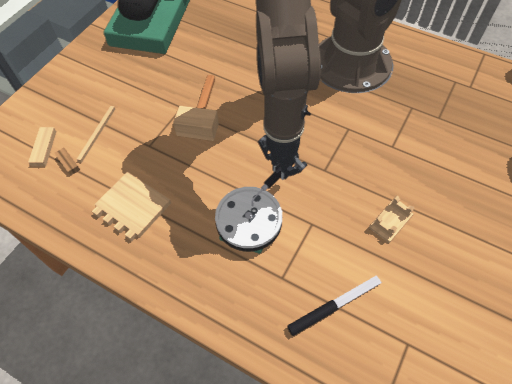

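Scene crop: the tip sits just above and left of the eye, at full-image (252.4,205.3) with the eye at (253.8,210.2). Both agree with the prediction to under 1 px. I'll correct by about (+2, +4) mm.

carry_out([
  [[0, 0, 0, 1, 2, 0, 1], [0, 0, 0, 2, 4, 0, 1], [0, 0, 0, 2, 4, -4, 1], [0, 0, 0, 2, 4, -8, 1], [0, 0, 0, 2, 4, -8, 1]],
])

```text
t: 11.7
ee_pos: [0.5255, 0.0253, 0.2405]
tcp_rot: [[-0.979, 0.206, -0.006], [0.206, 0.979, -0.006], [0.005, -0.007, -1.0]]
contact_force: [0.5, -0.8, -0.2]
opening: 0.188
```

```bash
cat > chk.py <<'E'
from h import *
import sys
np.set_printoptions(precision=4,suppress=True)
o=manip.get_obs();print(o['t'],o['ee_pos'],o['tcp_rot'][:,0],o['contact_force'],o['opening'])
R=o['tcp_rot']; tip=o['ee_pos']+R@np.array([-.105,0,.1889]); print('tip nominal',tip)
n='scene'; p=shot(n,n+sys.argv[1])
for k in ['pick_tip','clip_eye']:
    for r in nets.pinpoint(p,k)[:1]: print(n,k,round(r['score'],2),np.round(r['point'],1))
u=proj(p,[.6293,.0047,.046]); print('eye',u,'tip',proj(p,tip)); x,y=250,210
c=p['frame'][y-28:y+28,x-28:x+28]; print('crop origin',x-28,y-28)
cv2.imwrite(f'pics/crop{sys.argv[1]}.png',cv2.resize(c,(560,560),interpolation=cv2.INTER_CUBIC))
E
python3 chk.py 9
```

```text
11.7 [0.5255 0.0253 0.2405] [-0.9786  0.2056  0.005 ] [ 0.4698 -0.786  -0.2477] 0.18846213734382114
tip nominal [0.6271 0.0026 0.051 ]
scene pick_tip 0.76 [248.6 208.6]
scene clip_eye 0.64 [254.1 208.8]
eye [253.3122 210.2954] tip [252.9605 208.2397]
crop origin 222 182
```

View pics/crop9.png

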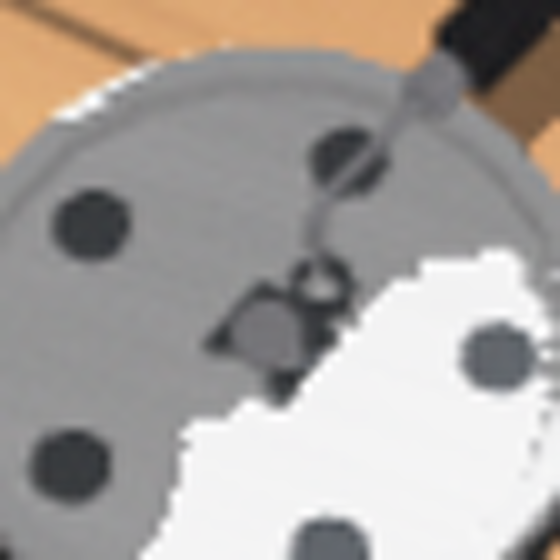

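carry_out([
  [[0, 0, 0, 1, 1, 0, 1], [0, 0, 0, 2.5, 2.5, 0, 1], [0, 0, 0, 2.5, 2.5, 0, 1], [0, 0, 0, 2.5, 2.5, 0, 1], [0, 0, 0, 2.5, 2.5, 0, 1]],
])

```text
t: 12.35
ee_pos: [0.5283, 0.0279, 0.2411]
tcp_rot: [[-0.979, 0.206, -0.005], [0.206, 0.979, -0.006], [0.004, -0.007, -1.0]]
contact_force: [0.9, -0.4, -0.9]
opening: 0.192
```

```bash
python3 chk.py 10
```

```text
12.35 [0.5283 0.0279 0.2411] [-0.9786  0.2056  0.0042] [ 0.9016 -0.4314 -0.9014] 0.19174950248816305
tip nominal [0.63   0.0052 0.0518]
scene pick_tip 0.8 [252.  210.4]
scene clip_eye 0.46 [254.4 210.3]
eye [253.3122 210.2954] tip [253.3061 209.4758]
crop origin 222 182
```

View pics/crop10.png

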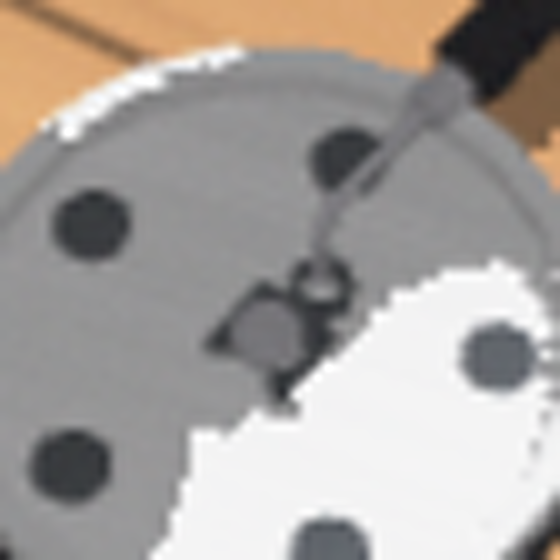

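The tip is at the eye's ring in the scene view. Lowering gently while I watch the force.

carry_out([
  [[0, 0, 0, -0.5, -0.3, -2, 1], [0, 0, 0, -0.5, -0.3, -3.5, 1], [0, 0, 0, -0.5, -0.3, -5, 1], [0, 0, 0, -0.5, -0.3, -5, 1], [0, 0, 0, -0.5, -0.3, -5, 1]],
])

```text
t: 13.0
ee_pos: [0.5277, 0.0275, 0.236]
tcp_rot: [[-0.979, 0.206, -0.006], [0.206, 0.979, -0.006], [0.004, -0.007, -1.0]]
contact_force: [-0.2, 0.3, -0.1]
opening: 0.185
```

```bash
python3 chk.py 11
```

```text
13.0 [0.5277 0.0275 0.236 ] [-0.9786  0.2056  0.0043] [-0.2094  0.2659 -0.0794] 0.18527278465876482
tip nominal [0.6294 0.0049 0.0467]
scene pick_tip 0.71 [252.2 211.1]
scene clip_eye 0.45 [254.2 207.8]
eye [253.3122 210.2954] tip [253.3403 210.2391]
crop origin 222 182
```

View pics/crop11.png

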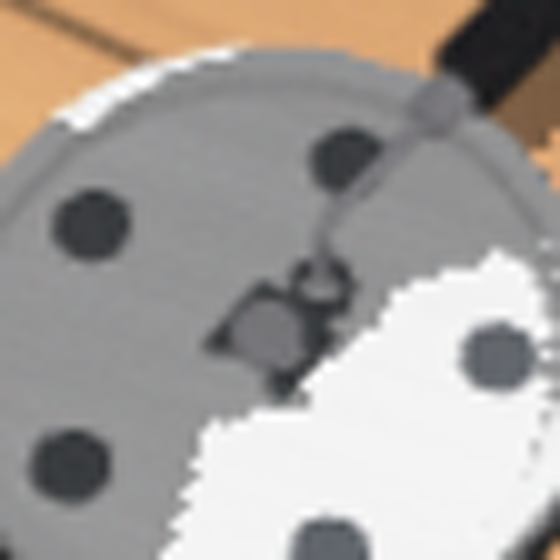

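carry_out([
  [[0, 0, 0, 0, 0, -1, 1], [0, 0, 0, 0, 0, -2, 1], [0, 0, 0, 0, 0, -2, 1], [0, 0, 0, 0, 0, -2, 1], [0, 0, 0, 0, 0, -2, 1]],
])

```text
t: 13.65
ee_pos: [0.5278, 0.0275, 0.2341]
tcp_rot: [[-0.979, 0.206, -0.005], [0.206, 0.979, -0.006], [0.004, -0.007, -1.0]]
contact_force: [0.4, -0.6, -1.1]
opening: 0.189
```

```bash
python3 chk.py 12; python3 - <<'E'
import cv2
a=cv2.imread('pics/scene12.png')[195:225,238:268]; cv2.imwrite('pics/z12.png',cv2.resize(a,(600,600),interpolation=cv2.INTER_NEAREST))
E
```

```text
13.65 [0.5278 0.0275 0.2341] [-0.9786  0.2057  0.0041] [ 0.4277 -0.5986 -1.0995] 0.18940995205561204
tip nominal [0.6295 0.0049 0.0448]
scene pick_tip 0.5 [248.4 212. ]
scene clip_eye 0.5 [254.6 208.8]
eye [253.3122 210.2954] tip [253.338  210.6244]
crop origin 222 182
```

View pics/z12.png

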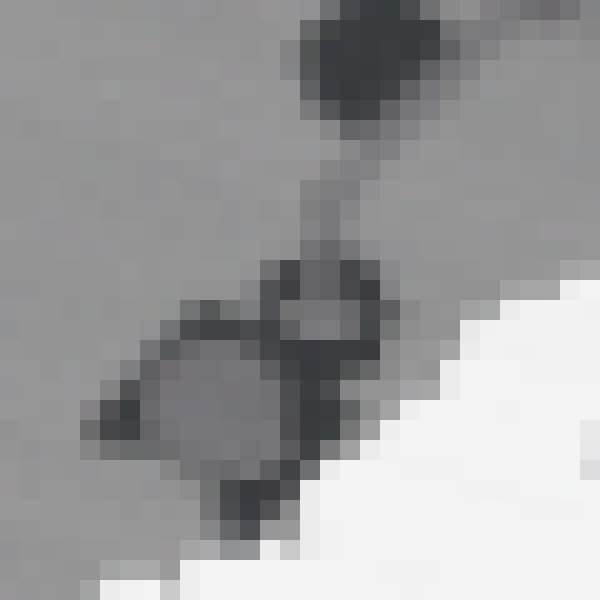

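The pin now passes over the far ring edge into the eye, and there is no contact load. I'll lower a touch more and start the pull along (-0.978, 0.206).

carry_out([
  [[0, 0, 0, 0, 0, -0.8, 1], [0, 0, 0, -1, 0.2, -0.8, 1], [0, 0, 0, -2, 0.4, -0.8, 1], [0, 0, 0, -3, 0.6, -0.8, 1], [0, 0, 0, -4, 0.8, -0.8, 1]],
], grip_force=120)

```text
t: 14.3
ee_pos: [0.5238, 0.0284, 0.2334]
tcp_rot: [[-0.979, 0.206, -0.005], [0.206, 0.979, -0.006], [0.004, -0.007, -1.0]]
contact_force: [0.7, 0.1, -1.4]
opening: 0.186
```

```bash
python3 chk.py 13; python3 - <<'E'
import cv2
a=cv2.imread('pics/scene13.png')[195:225,238:268]; cv2.imwrite('pics/z13.png',cv2.resize(a,(600,600),interpolation=cv2.INTER_NEAREST))
E
```

```text
14.3 [0.5238 0.0284 0.2334] [-0.9786  0.2056  0.0037] [ 0.6767  0.0506 -1.3618] 0.1857714036228397
tip nominal [0.6256 0.0057 0.0441]
scene pick_tip 0.64 [252.6 205.1]
scene clip_eye 0.53 [251.9 208.7]
eye [253.3122 210.2954] tip [254.4186 209.675 ]
crop origin 222 182
```

View pics/z13.png

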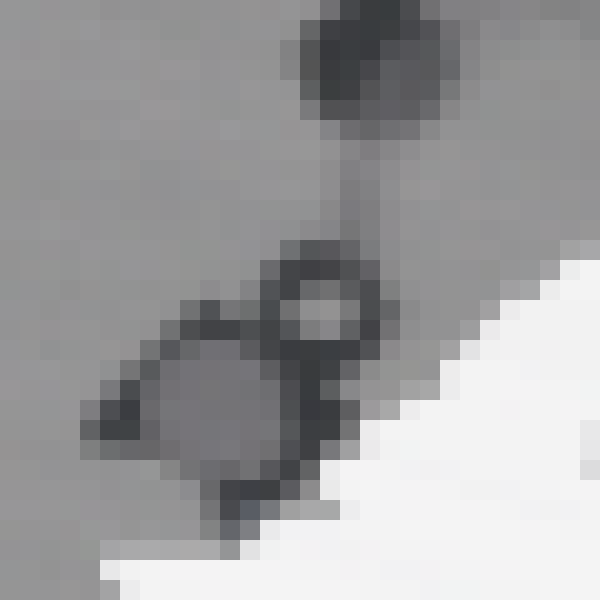

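There was no load rise, and the pin now seems to end behind the ring. I'll compare the pick's whole silhouette before and after.

```bash
python3 - <<'E'
import cv2
L=[cv2.resize(cv2.imread(f'pics/scene{i}.png')[175:225,235:285],(400,400),interpolation=cv2.INTER_NEAREST) for i in (12,13)]
cv2.imwrite('pics/cmp.png',cv2.hconcat(L))
from h import *
p=shot('wrist','w13')
p=shot('top','t13'); cv2.imwrite('pics/t13.png',cv2.resize(p['frame'][130:220,210:300],(540,540),interpolation=cv2.INTER_NEAREST))
E
```

```text
(no output)
```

View pics/cmp.png

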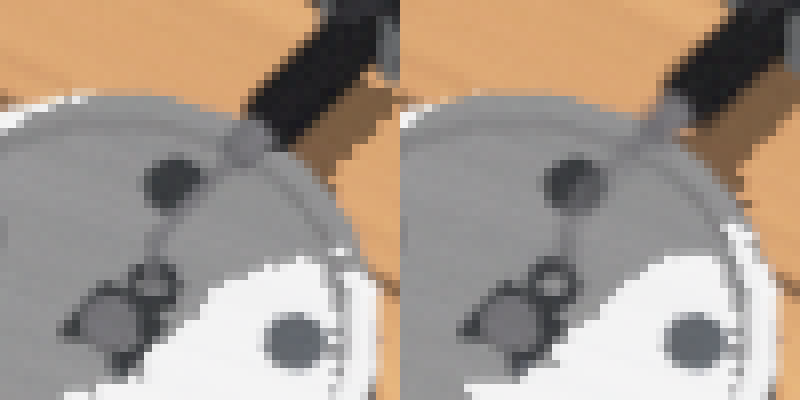

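View pics/w13.png

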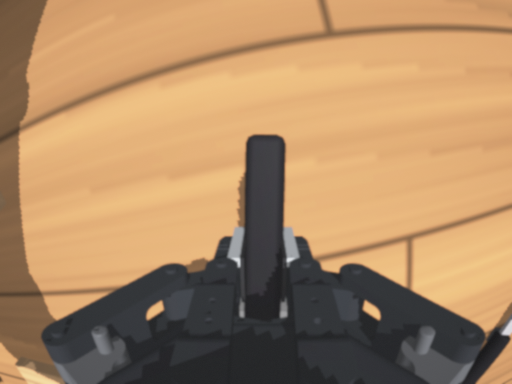

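View pics/t13.png

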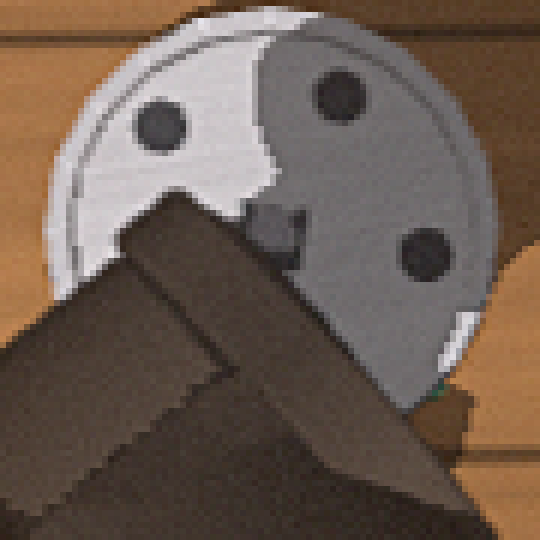

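The handle tail in the wrist view moved from row 144 to row 135, and the hook now sits higher in the scene view. The pick rotated in the grip when load came on, and the hook rode up out of the eye. I'll fit the in-grip tilt and slip.

```bash
cat > fit.py <<'E'
from h import *
from scipy.optimize import least_squares
np.set_printoptions(precision=4,suppress=True)
# pick point (x,y,z in pick frame) -> tool frame, nominal: origin at tool (0,0,z0), pick x = -tool x, pick z=-tool z
Z0=.1659  # underside of handle along tool z (TCP z .2009 - .035)
def pt(X,s=0,th=0,h=0):
    x,y,z=X; z=z-9e-3; c,k=np.cos(th),np.sin(th)   # th>0 hook up, pivot at handle axis centre
    x,z=c*x-k*z, k*x+c*z
    return np.array([-(x+s),0+y,Z0-.009-z-h])
def world(o,X,*a): return o['ee_pos']+o['tcp_rot']@pt(X,*a)
def solve(o,pw,ps,tail=None,tip=None,wt=1.,bias=(.5,-.1),h=None):
    def r(v):
        a=(v[0],v[1],v[2]); L=[v[2]*500]
        if tail is not None: L+=[(proj(pw,world(o,(-.055,0,.018),*a))[1]-tail)]
        if tip is not None: L+=list((proj(ps,world(o,(.105,0,-.023),*a))+np.array(bias)-np.array(tip))*wt)
        return np.array(L)
    q=least_squares(r,[0,0,0],x_scale=[.01,.1,.01]); return q.x,q.fun
E
python3 - <<'E'
from fit import *
pw=shot('wrist'); ps=shot('scene'); o=pw['obs']
print(proj(pw,world(o,(-.055,0,.018))),'nominal tail')
v,f=solve(o,pw,ps,135,(255.3,206.5)); print(v,np.degrees(v[1]),f, world(o,(.105,0,-.023),*v))
for w in [(0,.1),(.0,.2),(0,.05),(-.01,.0)]: print(w,proj(pw,world(o,(-.055,0,.018),*w)),proj(ps,world(o,(.105,0,-.023),*w)))
# widths of the tail
f=pw['frame'].max(axis=2)
for y in (136,140,150,170,200): x=np.where(f[y,225:305]<75)[0]+225; print(y,x.min(),x.max())
a=cv2.imread('pics/wrist5.png').max(axis=2)
for y in (146,150,160,170,200): x=np.where(a[y,225:305]<75)[0]+225; print('before',y,x.min(),x.max())
E
```

```text
[264.8565 141.4794] nominal tail
[-0.0013  0.1523  0.0005] 8.724300808122035 [ 0.2266 -0.1787 -1.1032  0.4511] [0.6279 0.0053 0.0608]
(0, 0.1) [264.7916 138.6301] [253.6581 208.3277]
(0.0, 0.2) [264.7307 137.3147] [253.1406 206.6418]
(0, 0.05) [264.8235 139.8515] [254.0227 209.0336]
(-0.01, 0.0) [264.8752 115.8489] [257.1478 206.9163]
136 253 276
140 248 282
150 247 283
170 247 283
200 245 282
before 146 246 279
before 150 244 281
before 160 225 283
before 170 231 282
before 200 240 282
```

The fit gives a 9° hook-up tilt in the grip, with the tip at z ≈ 0.061, so the pick slipped in the grip and nothing else moved. Pulling from the handle side levers the hook upward. Pushing with the handle on the far side of the axle would lever it down onto the web instead, which is self-locking.

So I'll return the pick to the rest, regrip it turned 180° (the wrist camera will then see the hook), and push the clip out along its +x. First a lift and a transfer, tilting the tool to level the pick.

carry_out([
  [[0, 0, 0, 0, 0, 15, 1], [0, 0, 0, 0, 0, 40, 1], [0, 0, 0, 0, 20, 70, 1], [0, 0, 0, 0, 55, 85, 1], [0, 0, 0, 0, 100, 85, 1]],
])

```text
t: 15.15
ee_pos: [0.5249, 0.1282, 0.3218]
tcp_rot: [[-0.978, 0.21, -0.001], [0.21, 0.978, -0.006], [-0.0, -0.006, -1.0]]
contact_force: [0.2, 0.3, -1.2]
opening: 0.185
```

carry_out([
  [[0, 0, 0, -6, 45, 0, 1], [0.5, 2, 0, -12, 90, 0, 1], [1, 4, 0, -20, 130, 0, 1], [1.4, 6.5, 0, -26, 160, 0, 1], [1.8, 8.5, 0, -31, 172, -5, 1]],
])

```text
t: 15.65
ee_pos: [0.4925, 0.3039, 0.3187]
tcp_rot: [[-0.967, 0.205, -0.149], [0.203, 0.979, 0.029], [0.152, -0.002, -0.988]]
contact_force: [0.4, 0.4, -0.6]
opening: 0.184
```

carry_out([
  [[0, 0, 0, 0, 0, 0, 1], [0, 0, 0, 0, 0, 0, 1], [0, 0, 0, 0, 0, 0, 1], [0, 0, 0, 0, 0, 0, 1], [0, 0, 0, 0, 0, 0, 1]],
])

```text
t: 16.15
ee_pos: [0.493, 0.3029, 0.3189]
tcp_rot: [[-0.967, 0.206, -0.149], [0.204, 0.979, 0.028], [0.151, -0.003, -0.988]]
contact_force: [-0.8, 0.7, -0.6]
opening: 0.186
```

```bash
python3 - <<'E'
from fit import *
P={n:shot(n,n+'14') for n in ['wrist','top','scene']}
o=P['wrist']['obs'];print(o['t'],o['joints'],o['ee_pos'],o['tcp_rot'],o['opening'])
v=(-.0013,.1523,.0005); print('pick origin',world(o,(0,0,0),*v),'tip',world(o,(.105,0,-.023),*v),'tail',world(o,(-.055,0,0),*v))
for n in ['top','scene']: print(n,proj(P[n],world(o,(.105,0,-.023),*v)),proj(P[n],world(o,(-.055,0,.018),*v)),nets.pinpoint(P[n],'pick_tip')[:1])
c=P['scene']['frame'][160:260,340:440];d=P['top']['frame'][180:280,70:170]
cv2.imwrite('pics/crop14.png',cv2.hconcat([cv2.resize(i,(400,400),interpolation=cv2.INTER_CUBIC) for i in (c,d)]))
E
```

```text
16.15 [ -3.9196  35.4016 -46.7144  96.8894  19.7925  63.6899  22.3627] [0.493  0.3029 0.3189] [[-0.9672  0.2061 -0.1487]
 [ 0.2042  0.9785  0.0285]
 [ 0.1514 -0.0028 -0.9885]] 0.18645504390591625
pick origin [0.4685 0.3076 0.1555] tip [0.5712 0.2859 0.1325] tail [0.4146 0.3189 0.1555]
top [109.5462 202.4284] [ 82.4175 285.5883] [{'point': [380.2, 128.2], 'score': 0.42}]
scene [378.7729 225.9838] [422.945  168.7524] [{'point': [378.4, 225.1], 'score': 0.77}]
```

View pics/crop14.png

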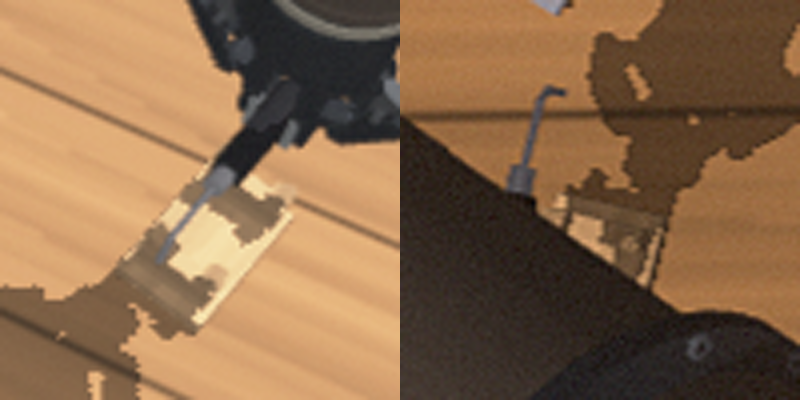

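View pics/wrist14.png

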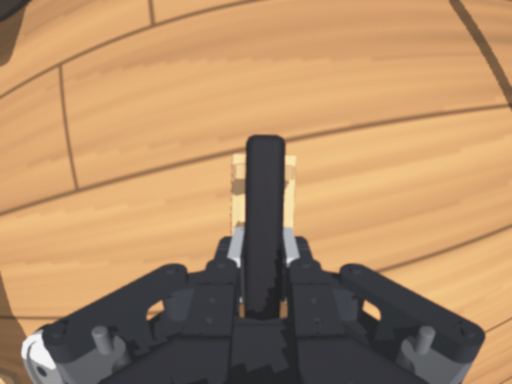

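The tip appears at top (110.5,203) and scene (380,225.5), which matches the fitted pose, so the pick is now level. Lowering it into the saddles.

carry_out([
  [[0, 0, 0, 0.5, -2.5, -30, 1], [0, 0, 0, 0.5, -2.5, -60, 1], [0, 0, 0, 0.5, -2.5, -90, 1], [0, 0, 0, 0.5, -2.5, -108, 1], [0, 0, 0, 0.5, -2.5, -114, 1]],
])

```text
t: 16.9
ee_pos: [0.4926, 0.3007, 0.2028]
tcp_rot: [[-0.967, 0.205, -0.152], [0.203, 0.979, 0.027], [0.154, -0.005, -0.988]]
contact_force: [0.0, 0.0, -1.0]
opening: 0.184
```

carry_out([
  [[0, 0, 0, 0, 0, -1, 1], [0, 0, 0, 0, 0, -2, 1], [0, 0, 0, 0, 0, -3, 1], [0, 0, 0, 0, 0, -4, 1], [0, 0, 0, 0, 0, -5, 1]],
])

```text
t: 17.4
ee_pos: [0.4929, 0.3014, 0.2007]
tcp_rot: [[-0.967, 0.205, -0.15], [0.203, 0.979, 0.028], [0.152, -0.003, -0.988]]
contact_force: [-3.2, -7.6, 27.3]
opening: 0.185
```

It is on the saddles at 27 N. Ease off, open, back out upward.

carry_out([
  [[0, 0, 0, 0, 0, 1, 1], [0, 0, 0, 0, 0, 1, 0.3], [0, 0, 0, 0, 0, 1, -1], [0, 0, 0, 0, 0, 1, -1], [0, 0, 0, 0, 0, 1, -1]],
], grip_force=30)

```text
t: 17.9
ee_pos: [0.4929, 0.3013, 0.2016]
tcp_rot: [[-0.967, 0.205, -0.15], [0.203, 0.979, 0.028], [0.152, -0.004, -0.988]]
contact_force: [0.3, -0.1, 0.2]
opening: 0.847
```

carry_out([
  [[-0.3, -1, 0, -2, 0.5, 10, -1], [-0.8, -4, 0, -9, 2, 30, -1], [-1.8, -8.5, 0, -23, 4, 55, -1], [-1.8, -8.5, 0, -23, 4, 85, -1], [-1.8, -8.5, 0, -23, 4, 110, -1]],
])

```text
t: 18.4
ee_pos: [0.4686, 0.3061, 0.3139]
tcp_rot: [[-0.979, 0.203, -0.0], [0.203, 0.979, -0.003], [-0.001, -0.003, -1.0]]
contact_force: [0.2, 0.3, -0.3]
opening: 1.002
```

```bash
cat > meas.py <<'E'
from h import *
np.set_printoptions(precision=4,suppress=True)
import sys
p=shot('wrist',sys.argv[1]); o=p['obs']; print(o['t'],o['ee_pos'],o['tcp_rot'],o['joints'],o['opening'])
f=p['frame'].max(axis=2); m=(f<75); 
M=np.zeros_like(m); a,b,c,d=map(int,sys.argv[2:6]); M[a:b,c:d]=1; m&=M
n,l,s,c=cv2.connectedComponentsWithStats(m.astype(np.uint8)); i=1+s[1:,4].argmax(); print(s[i],c[i])
ys,xs=np.where(l==i)
X=np.array([onz(p,(x,y),.053)[:2] for x,y in zip(xs,ys)])
print(cv2.minAreaRect((X*1000).astype(np.float32)))
print(cv2.fitLine((X*1000).astype(np.float32),cv2.DIST_L2,0,.01,.01).ravel(), X.mean(0))
E
python3 meas.py w15 80 300 230 320
```

```text
18.4 [0.4686 0.3061 0.3139] [[-0.9791  0.2033 -0.0002]
 [ 0.2033  0.9791 -0.0033]
 [-0.0005 -0.0033 -1.    ]] [ -7.9591  31.0236 -43.6195 102.9549  25.4166  56.4106  16.2919] 1.0020949450377439
[ 253  127   25  127 2488] [264.8585 189.0727]
((466.6094665527344, 306.14910888671875), (16.405075073242188, 106.22126770019531), 76.18684387207031)
[  0.9707  -0.2404 463.8149 306.8356] [0.4638 0.3068]
```

View pics/w15.png

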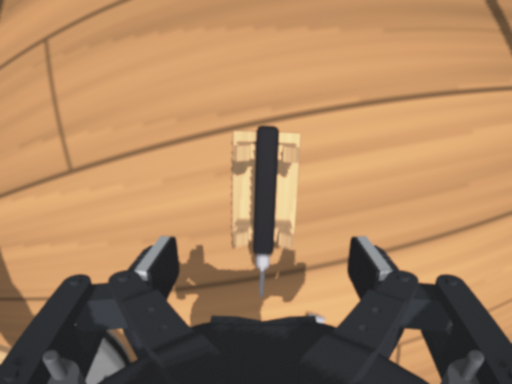

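The pick lies level in both saddles: centre (0.467, 0.306), yaw about -13.9°. Now I'll turn the gripper by -180°.

carry_out([
  [[0, 0, -8.5, 0, 0, 8, -1], [0, 0, -17, 0, 0, 16, -1], [0, 0, -25.5, 0, 0, 16, -1], [0, 0, -34, 0, 0, 16, -1], [0, 0, -42.5, 0, 0, 16, -1]],
])

```text
t: 18.95
ee_pos: [0.4692, 0.3072, 0.3342]
tcp_rot: [[-0.579, 0.815, 0.004], [0.815, 0.579, -0.003], [-0.004, 0.001, -1.0]]
contact_force: [-0.4, 0.8, -0.8]
opening: 1.002
```

carry_out([
  [[0, 0, -8.5, 0, 0, 0, -1], [0, 0, -17, 0, 0, 0, -1], [0, 0, -25.5, 0, 0, 0, -1], [0, 0, -34, 0, 0, 0, -1], [0, 0, -42.5, 0, 0, 0, -1]],
])

```text
t: 19.45
ee_pos: [0.4688, 0.3074, 0.3347]
tcp_rot: [[0.129, 0.992, 0.002], [0.992, -0.129, -0.004], [-0.004, 0.002, -1.0]]
contact_force: [-0.2, 0.1, 0.7]
opening: 0.998
```

```bash
python3 -c "
from rig import manip
o=manip.get_obs(); print(o['joints'],o['ee_pos'],o['tcp_rot'])"
```

```text
[-21.55143862  25.05420934 -23.50765881 102.71884516  12.21637294
  54.79141359 -57.62200826] [0.46884746 0.30735169 0.33469649] [[ 0.12936607  0.99159562  0.00159305]
 [ 0.99158962 -0.1293588  -0.00404091]
 [-0.00380087  0.00210241 -0.99999057]]
```

carry_out([
  [[0, 0, -8.5, 0, 0, 0, -1], [0, 0, -17, 0, 0, 0, -1], [0, 0, -25.5, 0, 0, 0, -1], [0, 0, -34, 0, 0, 0, -1], [0, 0, -42.5, 0, 0, 0, -1]],
])

```text
t: 19.95
ee_pos: [0.4684, 0.3076, 0.3352]
tcp_rot: [[0.769, 0.639, -0.001], [0.639, -0.769, -0.004], [-0.003, 0.002, -1.0]]
contact_force: [-0.4, -0.4, 0.8]
opening: 0.994
```

carry_out([
  [[0, 0, -8.5, 0, 0, 0, -1], [0, 0, -17, 0, 0, 0, -1], [0, 0, -25.5, 0, 0, 0, -1], [0, 0, -34, 0, 0, 0, -1], [0, 0, -42.5, 0, 0, 0, -1]],
])

```text
t: 20.45
ee_pos: [0.4679, 0.3078, 0.3356]
tcp_rot: [[0.999, -0.054, -0.003], [-0.054, -0.999, -0.002], [-0.003, 0.002, -1.0]]
contact_force: [0.6, -0.5, 0.0]
opening: 1.005
```

carry_out([
  [[0, 0, -5, 0, 0, -20, -1], [0, 0, -9, 0, 0, -30, -1], [0, 0, -10, 0, 0, -30, -1], [0, 0, -10, 0, 0, -30, -1], [0, 0, -10, 0, 0, -30, -1]],
])

```text
t: 20.95
ee_pos: [0.468, 0.3081, 0.3064]
tcp_rot: [[0.974, -0.224, -0.002], [-0.224, -0.974, -0.0], [-0.002, 0.001, -1.0]]
contact_force: [0.1, -0.2, 0.2]
opening: 1.0
```

```bash
python3 meas.py w16 80 300 200 330
```

```text
20.95 [0.468  0.3081 0.3064] [[ 0.9745 -0.2245 -0.002 ]
 [-0.2245 -0.9745 -0.0002]
 [-0.0019  0.0007 -1.    ]] [ -37.8385   24.874    -1.3058  105.8435    0.6443   49.3859 -142.4146] 1.0004295873877789
[ 254  129   22  129 2560] [264.2789 191.9539]
((469.8492126464844, 305.50482177734375), (15.942450523376465, 104.79913330078125), 76.4368667602539)
[  0.9712  -0.2381 472.8711 304.824 ] [0.4729 0.3048]
```

View pics/w16.png

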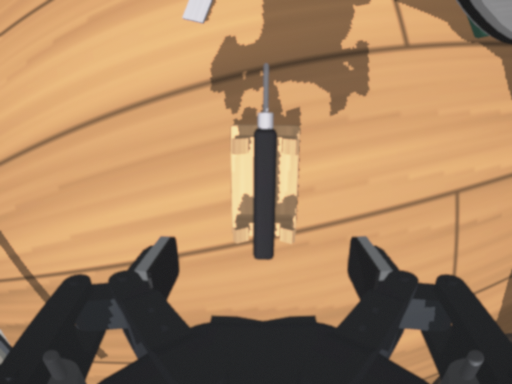

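The hook now faces the camera (pin at (266,66), handle from (265,128) to (263,258)). Averaging the two opposite views gives a centre of (0.468, 0.306) and a yaw of -13.7°. Descend, gripping slightly higher for clearance.

carry_out([
  [[0, 0, -0.7, 0, -2, -30, -1], [0, 0, -0.7, 0, -2, -60, -1], [0, 0, -0.7, 0, -2, -85, -1], [0, 0, -0.7, 0, -2, -102, -1], [0, 0, -0.7, 0, -2, -102, -1]],
])

```text
t: 21.5
ee_pos: [0.4675, 0.3056, 0.2028]
tcp_rot: [[0.972, -0.236, -0.005], [-0.236, -0.972, -0.002], [-0.004, 0.003, -1.0]]
contact_force: [0.0, 0.3, 0.1]
opening: 1.0
```

carry_out([
  [[0, 0, 0, 0, 0, 0, 0.2], [0, 0, 0, 0, 0, 0, 0.4], [0, 0, 0, 0, 0, 0, 1], [0, 0, 0, 0, 0, 0, 1], [0, 0, 0, 0, 0, 0, 1]],
], grip_force=30)

```text
t: 22.0
ee_pos: [0.4678, 0.3057, 0.2035]
tcp_rot: [[0.972, -0.236, -0.004], [-0.236, -0.972, -0.001], [-0.003, 0.002, -1.0]]
contact_force: [-0.5, -0.5, 4.1]
opening: 0.202
```

carry_out([
  [[0, 0, 0, 0, 0, 0, 1], [0, 0, 0, 0, 0, 0, 1], [0, 0, 0, 0, 0, 0, 1], [0, 0, 0, 0, 0, 2, 1], [0, 0, 0, 0, 0, 8, 1]],
], grip_force=120)

```text
t: 22.5
ee_pos: [0.4674, 0.3055, 0.2111]
tcp_rot: [[0.972, -0.236, -0.005], [-0.236, -0.972, -0.002], [-0.004, 0.003, -1.0]]
contact_force: [-0.4, -1.2, -1.7]
opening: 0.183
```

```bash
python3 - <<'E'
from h import *
p=shot('wrist','w17'); o=p['obs']; print(o['t'],o['joints'],o['ee_pos'],o['tcp_rot'],o['opening'],o['contact_force'])
E
```

```text
22.5 [ -37.74076      32.27815821   -1.22601668  110.34171654    0.95399336
   37.69075969 -143.18326573] [0.46743263 0.30547534 0.21111993] [[ 0.97175464 -0.23594315 -0.0048743 ]
 [-0.23595629 -0.97176091 -0.00231668]
 [-0.00419005  0.00340137 -0.99998544]] 0.18318942962692034 [-0.43334767 -1.16292562 -1.66994526]
```

View pics/w17.png

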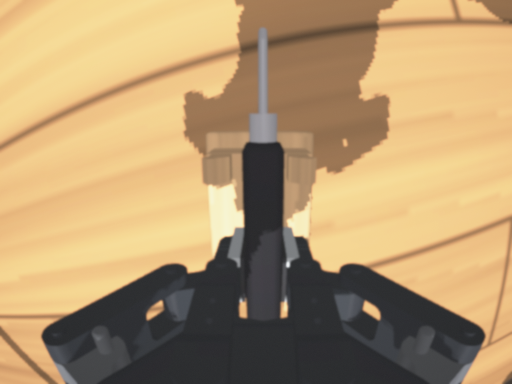

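Grasped. The hook end shows at (264,30), aligned with the tool. Lift, then transfer while turning by about +181.5°.

carry_out([
  [[0, 0, 0, 0, 0, 15, 1], [0, 0, 0, 0, 0, 35, 1], [0, 0, 0, 0, 0, 60, 1], [0, 0, 0, 0, 0, 90, 1], [0, 0, 0, 0, 0, 120, 1]],
])

```text
t: 23.05
ee_pos: [0.4676, 0.3055, 0.3335]
tcp_rot: [[0.972, -0.236, -0.004], [-0.236, -0.972, -0.002], [-0.004, 0.003, -1.0]]
contact_force: [-0.5, -0.2, -0.5]
opening: 0.182
```

carry_out([
  [[0, 0, 7.3, 11, -13, 0, 1], [0, 0, 14.6, 22, -26, 0, 1], [0, 0, 21.9, 33, -39, 0, 1], [0, 0, 29.2, 44, -52, 0, 1], [0, 0, 36.5, 53, -65, 0, 1]],
])

```text
t: 23.55
ee_pos: [0.5211, 0.2398, 0.3336]
tcp_rot: [[0.92, 0.393, -0.002], [0.393, -0.92, -0.004], [-0.003, 0.003, -1.0]]
contact_force: [-0.1, -0.4, -1.4]
opening: 0.183
```

carry_out([
  [[0, 0, 7.3, 11, -13, 0, 1], [0, 0, 14.6, 22, -26, 0, 1], [0, 0, 21.9, 33, -39, 0, 1], [0, 0, 29.2, 44, -52, 0, 1], [0, 0, 36.5, 53, -65, 0, 1]],
])

```text
t: 24.05
ee_pos: [0.5745, 0.1741, 0.3336]
tcp_rot: [[0.501, 0.865, 0.001], [0.865, -0.501, -0.005], [-0.004, 0.003, -1.0]]
contact_force: [-0.2, 0.1, -0.9]
opening: 0.185
```

carry_out([
  [[0, 0, 7.3, 11, -13, 0, 1], [0, 0, 14.6, 22, -26, 0, 1], [0, 0, 21.9, 33, -39, 0, 1], [0, 0, 29.2, 44, -52, 0, 1], [0, 0, 36.5, 53, -65, 0, 1]],
])

```text
t: 24.55
ee_pos: [0.6279, 0.1083, 0.3336]
tcp_rot: [[-0.117, 0.993, 0.003], [0.993, 0.117, -0.003], [-0.004, 0.003, -1.0]]
contact_force: [0.7, -0.1, -0.3]
opening: 0.184
```

carry_out([
  [[0, 0, 7.3, 11, -13, 0, 1], [0, 0, 14.6, 22, -26, 0, 1], [0, 0, 21.9, 33, -39, 0, 1], [0, 0, 29.2, 44, -52, 0, 1], [0, 0, 36.5, 53, -65, 0, 1]],
])

```text
t: 25.05
ee_pos: [0.6814, 0.0424, 0.3336]
tcp_rot: [[-0.688, 0.726, 0.004], [0.726, 0.688, -0.001], [-0.004, 0.002, -1.0]]
contact_force: [-0.5, 0.2, -1.1]
opening: 0.18
```

carry_out([
  [[0, 0, 7.3, 11, -13, 0, 1], [0, 0, 14.6, 22, -26, 0, 1], [0, 0, 21.9, 33, -39, 0, 1], [0, 0, 29.2, 44, -52, 0, 1], [0, 0, 36, 53, -65, 0, 1]],
])

```text
t: 25.55
ee_pos: [0.7348, -0.0236, 0.3333]
tcp_rot: [[-0.984, 0.178, 0.004], [0.178, 0.984, 0.001], [-0.004, 0.002, -1.0]]
contact_force: [0.3, -0.7, -1.2]
opening: 0.188
```

carry_out([
  [[0, 0, -1.7, -3, 6, -20, 1], [0, 0, -1.7, -3, 6, -45, 1], [0, 0, -1.7, -3, 6, -65, 1], [0, 0, -1.7, -3, 6, -75, 1], [0, 0, -1.7, -3, 6, -75, 1]],
])

```text
t: 26.05
ee_pos: [0.7313, -0.0179, 0.2567]
tcp_rot: [[-0.978, 0.207, 0.001], [0.207, 0.978, 0.001], [-0.001, 0.001, -1.0]]
contact_force: [-0.5, 0.4, -0.4]
opening: 0.185
```

```bash
cat > chk2.py <<'E'
from h import *
import sys
np.set_printoptions(precision=4,suppress=True)
t=sys.argv[1]
W=shot('wrist','wr'+t); S=shot('scene','sc'+t); T=shot('top','to'+t)
o=W['obs'];print(o['t'],o['joints'],o['ee_pos'],o['tcp_rot'],o['contact_force'],o['opening'])
tip=o['ee_pos']+o['tcp_rot']@np.array([.1057,0,.1917]); print('tip nominal',tip)
bend=o['ee_pos']+o['tcp_rot']@np.array([.1077,0,.1597])
E=[.6293,.0047,.046]
for n,p in (('W',W),('S',S),('T',T)):
    print(n,'eye',proj(p,E),'tip',proj(p,tip),'bend end',proj(p,bend),[ (k,np.round(r['point'],1),round(r['score'],2)) for k in ('clip_eye','pick_tip') for r in nets.pinpoint(p,k)[:1]])
L=[]
for n,p in (('W',W),('S',S),('T',T)):
    x,y=proj(p,E).round().astype(int); k=28 if n!='W' else 45
    x=min(max(x,k),512-k);y=min(max(y,k),384-k); print(n,'crop',x-k,y-k,'scale',260/(2*k)); L.append(cv2.resize(p['frame'][y-k:y+k,x-k:x+k],(260,260),interpolation=cv2.INTER_NEAREST))
cv2.imwrite(f'pics/c{t}.png',cv2.hconcat(L))
E
python3 chk2.py 20
```

```text
26.05 [ 17.4637  47.311  -36.868   79.3756  29.6407  62.9996  54.0988] [ 0.7313 -0.0179  0.2567] [[-0.9783  0.2072  0.001 ]
 [ 0.2072  0.9783  0.0006]
 [-0.0009  0.0008 -1.    ]] [-0.5276  0.4208 -0.4353] 0.18509485969774156
tip nominal [0.6281 0.0041 0.0649]
W eye [265.692   49.4314] tip [264.4834  40.3577] bend end [264.7452  19.027 ] [('clip_eye', array([266.7,  52.8]), 0.83), ('pick_tip', array([261.6,  46.6]), 0.92)]
S eye [253.3122 210.2954] tip [253.2042 206.0754] bend end [253.4899 198.9151] [('clip_eye', array([252.2, 208.9]), 0.38), ('pick_tip', array([252.1, 205.1]), 0.84)]
T eye [252.7061 177.6841] tip [252.9375 176.8843] bend end [252.6982 175.4281] [('clip_eye', array([249.1, 178.7]), 0.63), ('pick_tip', array([251.8, 179.8]), 0.71)]
W crop 221 4 scale 2.888888888888889
S crop 225 182 scale 4.642857142857143
T crop 225 150 scale 4.642857142857143
```

View pics/c20.png

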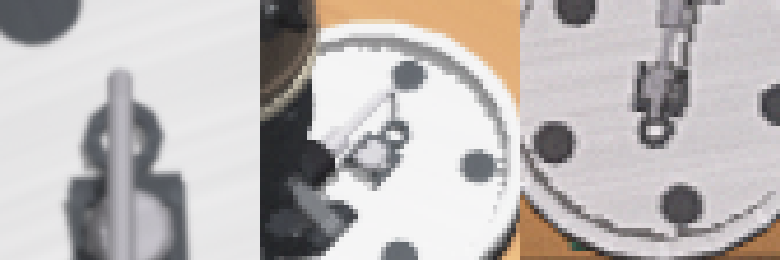

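View pics/wr20.png

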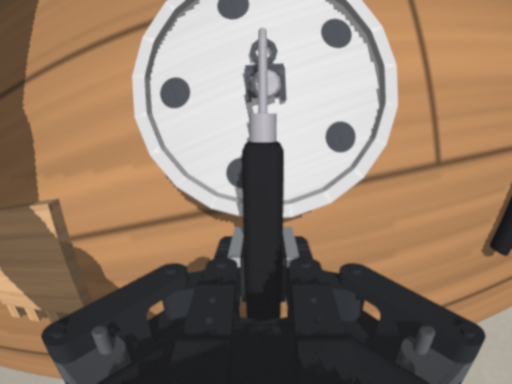

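```bash
python3 - <<'E'
from h import *
np.set_printoptions(precision=3,suppress=True)
p=shot('wrist'); o=p['obs']; W=lambda x,y,z:o['ee_pos']+o['tcp_rot']@np.array([x,y,z])
for s in (-.004,-.002,0,.0007): print(s,'front',proj(p,W(.055+s,0,.1507)),'bend',proj(p,W(.107+s,0,.1587)),'tip',proj(p,W(.105+s,0,.1917)))
f=p['frame']; print('col x=264 rows', [(y,f[y,264].tolist()) for y in range(22,34)]); print([(y,f[y,264].tolist()) for y in range(106,150,2)])
E
```

```text
-0.004 front [264.843 150.74 ] bend [264.768  28.447] tip [264.491  48.687]
-0.002 front [264.848 145.79 ] bend [264.765  24.123] tip [264.489  45.133]
0 front [264.853 140.821] bend [264.762  19.838] tip [264.488  41.599]
0.0007 front [264.854 139.078] bend [264.76   18.347] tip [264.487  40.366]
col x=264 rows [(22, [232, 231, 231]), (23, [233, 232, 232]), (24, [234, 233, 233]), (25, [233, 232, 232]), (26, [229, 228, 228]), (27, [219, 216, 217]), (28, [197, 192, 194]), (29, [183, 177, 179]), (30, [179, 173, 174]), (31, [178, 172, 174]), (32, [178, 172, 174]), (33, [178, 172, 173])]
[(106, [185, 178, 180]), (108, [185, 178, 180]), (110, [185, 178, 180]), (112, [182, 175, 178]), (114, [192, 185, 187]), (116, [194, 187, 190]), (118, [194, 187, 190]), (120, [194, 187, 189]), (122, [195, 187, 190]), (124, [194, 188, 190]), (126, [194, 187, 189]), (128, [194, 187, 189]), (130, [193, 187, 189]), (132, [194, 186, 188]), (134, [194, 186, 189]), (136, [194, 186, 188]), (138, [194, 186, 189]), (140, [190, 183, 185]), (142, [120, 115, 116]), (144, [44, 41, 41]), (146, [43, 40, 40]), (148, [44, 40, 41])]
```

```bash
python3 - <<'E'
from h import *
from scipy.optimize import least_squares
np.set_printoptions(precision=4,suppress=True)
p=shot('wrist'); S=shot('scene'); o=p['obs']; Z0=.1687
def W(X,s,th):
    x,y,z=X; z-=.009; c,k=np.cos(th),np.sin(th); x,z=c*x-k*z,k*x+c*z
    return o['ee_pos']+o['tcp_rot']@np.array([x+s,y,Z0-.009-z])
for be in (.105,.106,.107):
    def r(v):
        return np.r_[proj(p,W((.055,0,.018),*v))[1]-142.3, proj(p,W((be,0,.010),*v))[1]-27.8,
          (proj(S,W((.105,0,.011),*v))[1]-200.9-.1),(proj(S,W((.105,0,-.023),*v))[1]-207.8-.1)]
    q=least_squares(r,[0,0],x_scale=[.01,.1]); print(be,q.x,np.degrees(q.x[1]),q.fun,W((.105,0,-.023),*q.x), proj(p,W((.105,0,-.023),*q.x)))
cv2.imwrite('pics/s21.png',cv2.resize(S['frame'][190:225,235:270],(560,560),interpolation=cv2.INTER_NEAREST))
E
```

```text
0.105 [-0.0009 -0.0296] -1.6974407549752317 [-0.162   0.3364 -0.7654 -0.3612] [0.6319 0.004  0.0635] [264.4685  46.2491]
0.106 [-0.0012 -0.0461] -2.6432717546784796 [ 0.0052  0.0064 -0.3112  0.2221] [0.6327 0.0038 0.0618] [264.458   48.4147]
0.107 [-0.0015 -0.0623] -3.5684864640306757 [ 0.1577 -0.3096  0.1345  0.7922] [0.6336 0.0036 0.0602] [264.448   50.5087]
```

View pics/s21.png

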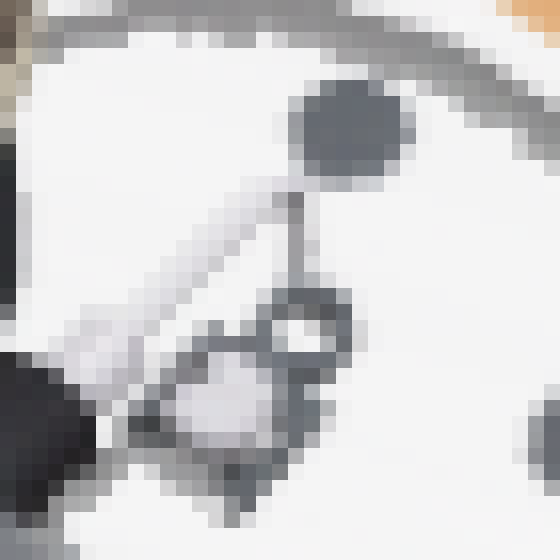

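```bash
python3 - <<'E'
from h import *
np.set_printoptions(precision=4,suppress=True)
p=shot('wrist'); S=shot('scene')
f=p['frame'][30:75,240:290]; cv2.imwrite('pics/e22.png',cv2.resize(f,(750,675)[0:2],interpolation=cv2.INTER_CUBIC))
for X in [(.6319,.0040,.046),(.6327,.0038,.046),(.6336,.0036,.046)]: print(X,proj(p,X),proj(S,X))
E
```

```text
(0.6319, 0.004, 0.046) [264.3455  52.5784] [252.5357 210.9976]
(0.6327, 0.0038, 0.046) [264.2956  53.8891] [252.302  211.2167]
(0.6336, 0.0036, 0.046) [264.2805  55.3581] [252.0478 211.4676]
```

View pics/e22.png

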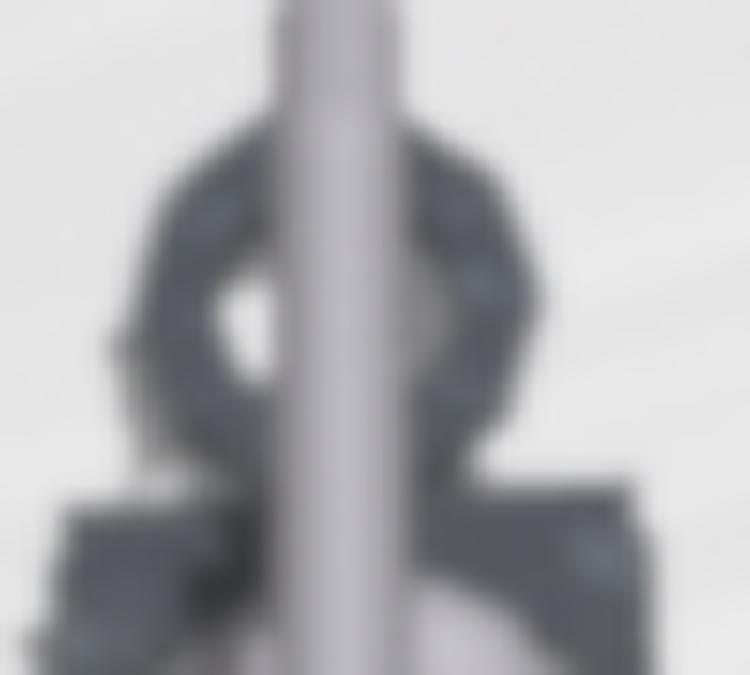

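Laterally the shank is centred on the ring (both near col 262). Along the axis the tip looks 2–2.5 mm too near the axle. Correct that and go down to just above the clip.

carry_out([
  [[0, 0, 0, -2.2, 0.5, -3, 1], [0, 0, 0, -2.2, 0.5, -6, 1], [0, 0, 0, -2.2, 0.5, -9, 1], [0, 0, 0, -2.2, 0.5, -11, 1], [0, 0, 0, -2.2, 0.5, -11, 1]],
])

```text
t: 27.25
ee_pos: [0.7295, -0.0171, 0.2468]
tcp_rot: [[-0.978, 0.207, 0.003], [0.207, 0.978, 0.001], [-0.003, 0.002, -1.0]]
contact_force: [0.0, 0.1, -0.2]
opening: 0.185
```

```bash
python3 chk2.py 23; python3 - <<'E'
import cv2
a=cv2.imread('pics/scsc23.png') if 0 else cv2.imread('pics/sc23.png')
b=cv2.imread('pics/wr23.png')
cv2.imwrite('pics/s23.png',cv2.hconcat([cv2.resize(a[195:225,238:268],(390,390),interpolation=cv2.INTER_NEAREST),cv2.resize(b[15:75,235:295],(390,390),interpolation=cv2.INTER_NEAREST)]))
E
```

```text
27.25 [ 17.4232  47.6857 -36.6735  80.1964  30.0473  61.7904  53.6404] [ 0.7295 -0.0171  0.2468] [[-0.9783  0.2072  0.0032]
 [ 0.2072  0.9783  0.001 ]
 [-0.0029  0.0016 -1.    ]] [ 0.0391  0.0751 -0.1634] 0.1850595270138175
tip nominal [0.6267 0.005  0.0548]
W eye [264.9126  48.3652] tip [264.4861  40.3626] bend end [264.7486  19.0326] [('clip_eye', array([262.7,  51.5]), 0.73), ('pick_tip', array([260.8,  44.5]), 0.71)]
S eye [253.3122 210.2954] tip [253.8697 207.7851] bend end [254.1795 200.7058] [('clip_eye', array([253.7, 206.9]), 0.57), ('pick_tip', array([252.3, 209.3]), 0.66)]
T eye [252.7061 177.6841] tip [252.5806 178.2731] bend end [252.3388 176.9094] [('clip_eye', array([251.7, 179.2]), 0.51), ('pick_tip', array([251.7, 178.7]), 0.72)]
W crop 220 3 scale 2.888888888888889
S crop 225 182 scale 4.642857142857143
T crop 225 150 scale 4.642857142857143
```

View pics/s23.png

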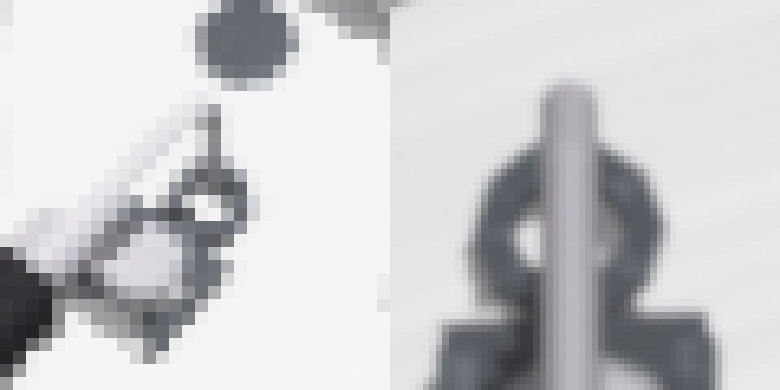

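Both cameras now put the pin's lower end over the hole. Lowering.

carry_out([
  [[0, 0, 0, 0, 0, -2, 1], [0, 0, 0, 0, 0, -4, 1], [0, 0, 0, 0, 0, -5.5, 1], [0, 0, 0, 0, 0, -5.5, 1], [0, 0, 0, 0, 0, -5.5, 1]],
])

```text
t: 28.2
ee_pos: [0.7296, -0.017, 0.2419]
tcp_rot: [[-0.978, 0.207, 0.004], [0.207, 0.978, 0.001], [-0.004, 0.002, -1.0]]
contact_force: [0.5, -0.2, -0.0]
opening: 0.181
```

```bash
python3 chk2.py 24; python3 - <<'E'
import cv2
a=cv2.imread('pics/sc24.png')
b=cv2.imread('pics/wr24.png')
cv2.imwrite('pics/s24.png',cv2.hconcat([cv2.resize(a[195:225,238:268],(390,390),interpolation=cv2.INTER_NEAREST),cv2.resize(b[15:75,235:295],(390,390),interpolation=cv2.INTER_NEAREST)]))
E
```

```text
28.2 [ 17.3682  47.9631 -36.5507  80.4029  30.2497  61.3072  53.4839] [ 0.7296 -0.017   0.2419] [[-0.9783  0.2071  0.0038]
 [ 0.2071  0.9783  0.0011]
 [-0.0035  0.0018 -1.    ]] [ 0.4677 -0.2202 -0.0073] 0.18111475842668273
tip nominal [0.6269 0.0051 0.0498]
W eye [264.6644  46.1172] tip [264.4868  40.3643] bend end [264.7495  19.0346] [('clip_eye', array([264.,  48.]), 0.8), ('pick_tip', array([261.5,  41.6]), 0.74)]
S eye [253.3122 210.2954] tip [253.9021 208.8691] bend end [254.2148 201.8375] [('clip_eye', array([254.9, 207. ]), 0.61), ('pick_tip', array([250.7, 206.5]), 0.69)]
T eye [252.7061 177.6841] tip [252.5345 178.516 ] bend end [252.294  177.1773] [('clip_eye', array([252.1, 179.1]), 0.4), ('pick_tip', array([252.1, 179.4]), 0.82)]
W crop 220 1 scale 2.888888888888889
S crop 225 182 scale 4.642857142857143
T crop 225 150 scale 4.642857142857143
```

View pics/s24.png

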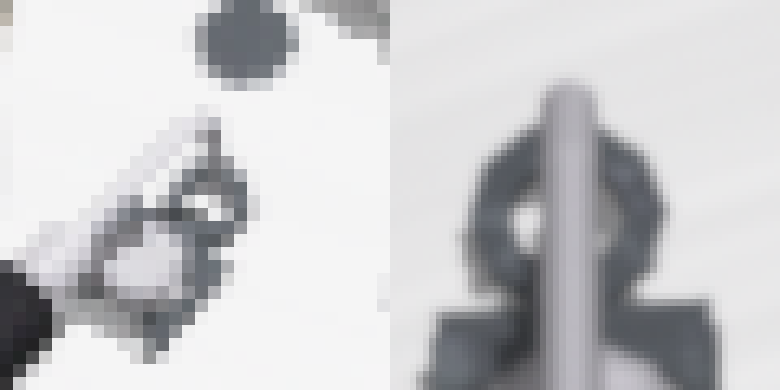

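carry_out([
  [[0, 0, 0, 0, 0, -0.7, 1], [0, 0, 0, 0, 0, -1.4, 1], [0, 0, 0, 0, 0, -2, 1], [0, 0, 0, 0, 0, -2, 1], [0, 0, 0, 0, 0, -2, 1]],
])

```text
t: 29.15
ee_pos: [0.7296, -0.017, 0.24]
tcp_rot: [[-0.978, 0.207, 0.004], [0.207, 0.978, 0.001], [-0.004, 0.002, -1.0]]
contact_force: [1.2, 0.0, -0.1]
opening: 0.188
```

carry_out([
  [[0, 0, 0, 0, 0, -0.5, 1], [0, 0, 0, 0, 0, -1, 1], [0, 0, 0, 0, 0, -1.5, 1], [0, 0, 0, 0, 0, -1.5, 1], [0, 0, 0, 0, 0, -1.5, 1]],
])

```text
t: 29.65
ee_pos: [0.7296, -0.017, 0.2384]
tcp_rot: [[-0.978, 0.207, 0.004], [0.207, 0.978, 0.001], [-0.004, 0.002, -1.0]]
contact_force: [-0.0, 0.7, -0.4]
opening: 0.182
```

```bash
python3 chk2.py 25; python3 - <<'E'
import cv2
a=cv2.imread('pics/sc25.png')
b=cv2.imread('pics/wr25.png')
cv2.imwrite('pics/s25.png',cv2.hconcat([cv2.resize(a[195:225,238:268],(390,390),interpolation=cv2.INTER_NEAREST),cv2.resize(b[15:75,235:295],(390,390),interpolation=cv2.INTER_NEAREST)]))
E
```

```text
29.65 [ 17.3325  48.1548 -36.4603  80.5417  30.384   60.9933  53.3776] [ 0.7296 -0.017   0.2384] [[-0.9783  0.2072  0.004 ]
 [ 0.2072  0.9783  0.001 ]
 [-0.0037  0.0018 -1.    ]] [-0.0035  0.6656 -0.4182] 0.18168017229076094
tip nominal [0.627  0.0051 0.0464]
W eye [264.7154  44.6778] tip [264.4868  40.3645] bend end [264.7495  19.0348] [('clip_eye', array([264. ,  45.1]), 0.65), ('pick_tip', array([260.1,  48. ]), 0.85)]
S eye [253.3122 210.2954] tip [253.9129 209.5507] bend end [254.2265 202.5544] [('clip_eye', array([329.3, 306.1]), 0.46), ('pick_tip', array([250.9, 210.1]), 0.53)]
T eye [252.7061 177.6841] tip [252.5495 178.7339] bend end [252.3096 177.409 ] [('clip_eye', array([255.1, 177.8]), 0.51)]
W crop 220 0 scale 2.888888888888889
S crop 225 182 scale 4.642857142857143
T crop 225 150 scale 4.642857142857143
```

View pics/s25.png

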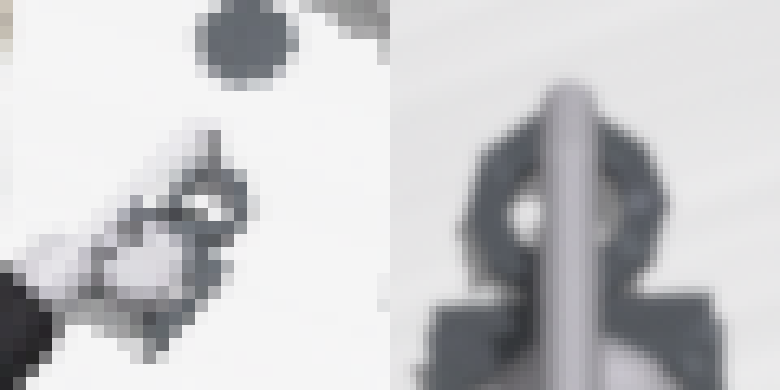

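carry_out([
  [[0, 0, 0, 0, 0, -0.5, 1], [0, 0, 0, 0, 0, -1, 1], [0, 0, 0, 0, 0, -1.3, 1], [0, 0, 0, 0, 0, -1.3, 1], [0, 0, 0, 0, 0, -1.3, 1]],
])

```text
t: 30.6
ee_pos: [0.7296, -0.017, 0.2372]
tcp_rot: [[-0.978, 0.207, 0.004], [0.207, 0.978, 0.001], [-0.004, 0.002, -1.0]]
contact_force: [-0.5, -0.1, -0.8]
opening: 0.186
```

```bash
python3 -c "
from h import *
o=manip.get_obs(); print(o['ee_pos'],o['contact_force'],o['moment'])
p=shot('wrist'); f=p['frame']; print([(y,int(f[y,263].mean())) for y in range(22,34)])"
```

```text
[ 0.72958644 -0.01703834  0.23716012] [-0.49158269 -0.08130437 -0.78172387] [ 0.00412941 -0.07817371 -0.00347997]
[(22, 228), (23, 228), (24, 228), (25, 227), (26, 223), (27, 207), (28, 187), (29, 180), (30, 178), (31, 179), (32, 179), (33, 179)]
```

Still no contact, and the nominal tip z is 0.045, below the clip's top face by either estimate. Now push along the clip's +x.

carry_out([
  [[0, 0, 0, -0.5, 0.1, -0.3, 1], [0, 0, 0, -1, 0.2, -0.3, 1], [0, 0, 0, -1.5, 0.3, -0.3, 1], [0, 0, 0, -2, 0.4, -0.3, 1], [0, 0, 0, -3, 0.6, -0.3, 1]],
])

```text
t: 31.15
ee_pos: [0.7272, -0.0167, 0.2373]
tcp_rot: [[-0.978, 0.208, 0.006], [0.208, 0.978, 0.001], [-0.006, 0.002, -1.0]]
contact_force: [4.3, 0.1, 0.3]
opening: 0.183
```

```bash
python3 chk2.py 26; python3 - <<'E'
import cv2
a=cv2.imread('pics/sc26.png')
b=cv2.imread('pics/wr26.png')
cv2.imwrite('pics/s26.png',cv2.hconcat([cv2.resize(a[195:225,238:268],(390,390),interpolation=cv2.INTER_NEAREST),cv2.resize(b[15:75,235:295],(390,390),interpolation=cv2.INTER_NEAREST)]))
E
```

```text
31.15 [ 17.4014  47.9991 -36.4575  81.0793  30.4769  60.5337  53.1452] [ 0.7272 -0.0167  0.2373] [[-0.9782  0.2076  0.0061]
 [ 0.2076  0.9782  0.001 ]
 [-0.0058  0.0022 -1.    ]] [4.3405 0.1136 0.2897] 0.18286117461546278
tip nominal [0.625  0.0055 0.045 ]
W eye [264.7875  47.723 ] tip [264.4878  40.3691] bend end [264.7507  19.0401] [('clip_eye', array([264.2,  52.4]), 0.87), ('pick_tip', array([260.4,  44.9]), 0.94)]
S eye [253.3122 210.2954] tip [254.4589 209.2613] bend end [254.8006 202.2498] [('clip_eye', array([389.4, 218.8]), 0.41), ('pick_tip', array([252.7, 208.1]), 0.86)]
T eye [252.7061 177.6841] tip [252.3848 179.7356] bend end [252.1392 178.4768] [('clip_eye', array([253.2, 180.4]), 0.65), ('pick_tip', array([252.5, 177.2]), 0.63)]
W crop 220 3 scale 2.888888888888889
S crop 225 182 scale 4.642857142857143
T crop 225 150 scale 4.642857142857143
```

View pics/s26.png

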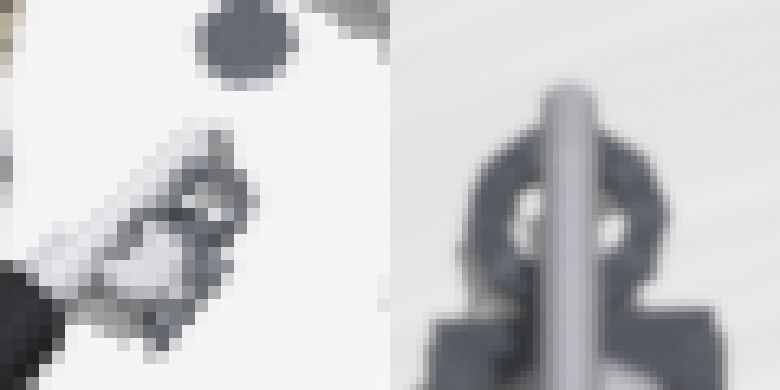

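The reaction is 4.3 N along +x, so the pin has hooked the eye. Keep pushing.

carry_out([
  [[0, 0, 0, -1.5, 0.3, 0, 1], [0, 0, 0, -3, 0.6, 0, 1], [0, 0, 0, -4.5, 0.9, 0, 1], [0, 0, 0, -6, 1.2, 0, 1], [0, 0, 0, -7.5, 1.5, 0, 1]],
])

```text
t: 32.1
ee_pos: [0.722, -0.016, 0.2389]
tcp_rot: [[-0.978, 0.209, 0.013], [0.209, 0.978, 0.001], [-0.013, 0.004, -1.0]]
contact_force: [11.0, -2.4, -1.1]
opening: 0.184
```

```bash
python3 chk2.py 27; python3 - <<'E'
import cv2
a=cv2.imread('pics/sc27.png')
b=cv2.imread('pics/wr27.png')
cv2.imwrite('pics/s27.png',cv2.hconcat([cv2.resize(a[195:225,238:268],(390,390),interpolation=cv2.INTER_NEAREST),cv2.resize(b[15:105,220:310],(390,390),interpolation=cv2.INTER_NEAREST)]))
E
```

```text
32.1 [ 17.6081  47.3834 -36.5338  82.1686  30.5724  59.7141  52.6898] [ 0.722  -0.016   0.2389] [[-0.9778  0.2089  0.0134]
 [ 0.209   0.9779  0.0008]
 [-0.0129  0.0036 -0.9999]] [10.9847 -2.396  -1.0568] 0.18429075310598086
tip nominal [0.6212 0.0062 0.0459]
W eye [264.8515  54.9852] tip [264.4906  40.3836] bend end [264.754   19.0568] [('clip_eye', array([265.4,  50.3]), 0.86), ('pick_tip', array([261.6,  46.6]), 0.78)]
S eye [253.3122 210.2954] tip [255.4874 208.0404] bend end [255.9049 200.9341] [('clip_eye', array([254.2, 208.5]), 0.53), ('pick_tip', array([251.8, 206.4]), 0.55)]
T eye [252.7061 177.6841] tip [252.0483 181.418 ] bend end [251.7897 180.3224] [('clip_eye', array([251.5, 180.2]), 0.67), ('pick_tip', array([252.9, 182. ]), 0.67)]
W crop 220 10 scale 2.888888888888889
S crop 225 182 scale 4.642857142857143
T crop 225 150 scale 4.642857142857143
```

View pics/s27.png

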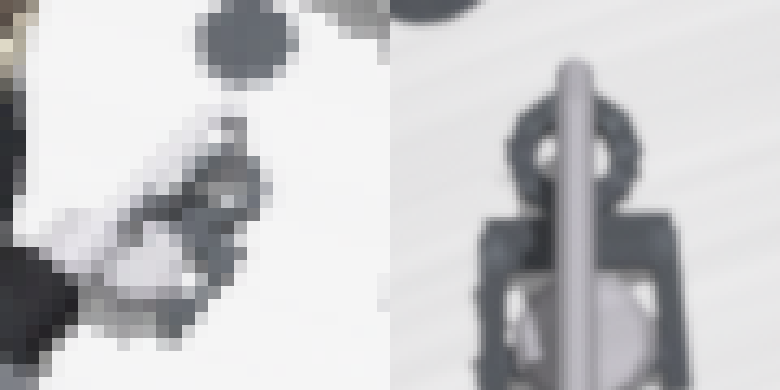

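The clip is coming off: 11 N, with the body visibly shifted. The arm flexes up about 1.5 mm, so I'll compensate and continue.

carry_out([
  [[0, 0, 0, -2, 0.4, -1, 1], [0, 0, 0, -4, 0.8, -1.5, 1], [0, 0, 0, -6, 1.2, -1.5, 1], [0, 0, 0, -8, 1.6, -1.5, 1], [0, 0, 0, -10, 2, -1.5, 1]],
])

```text
t: 33.05
ee_pos: [0.7088, -0.0128, 0.2354]
tcp_rot: [[-0.978, 0.207, 0.004], [0.207, 0.978, 0.001], [-0.003, 0.002, -1.0]]
contact_force: [1.1, 0.3, -0.2]
opening: 0.183
```

```bash
python3 chk2.py 28; python3 - <<'E'
import cv2
a=cv2.imread('pics/sc28.png')
b=cv2.imread('pics/wr28.png')
cv2.imwrite('pics/s28.png',cv2.hconcat([cv2.resize(a[190:230,235:275],(390,390),interpolation=cv2.INTER_NEAREST),cv2.resize(b[15:105,220:310],(390,390),interpolation=cv2.INTER_NEAREST)]))
E
```

```text
33.05 [ 17.8137  46.7357 -36.6799  84.2575  30.4813  58.9573  52.0363] [ 0.7088 -0.0128  0.2354] [[-0.9783  0.2071  0.0036]
 [ 0.2071  0.9783  0.001 ]
 [-0.0033  0.0017 -1.    ]] [ 1.1007  0.3001 -0.2403] 0.18335777203735826
tip nominal [0.6061 0.0093 0.0434]
W eye [265.1921  82.7474] tip [264.4866  40.3637] bend end [264.7493  19.0339] [('clip_eye', array([262.4,  45.7]), 0.72), ('pick_tip', array([260.8,  46.9]), 0.57)]
S eye [253.3122 210.2954] tip [259.5984 204.3   ] bend end [260.0475 197.2463] [('clip_eye', array([258.8, 202. ]), 0.45), ('pick_tip', array([256.8, 201.9]), 0.79)]
T eye [252.7061 177.6841] tip [250.7485 188.5853] bend end [250.4509 187.5705] [('clip_eye', array([253.1, 188.5]), 0.64), ('pick_tip', array([248. , 190.4]), 0.6)]
W crop 220 38 scale 2.888888888888889
S crop 225 182 scale 4.642857142857143
T crop 225 150 scale 4.642857142857143
```

View pics/s28.png

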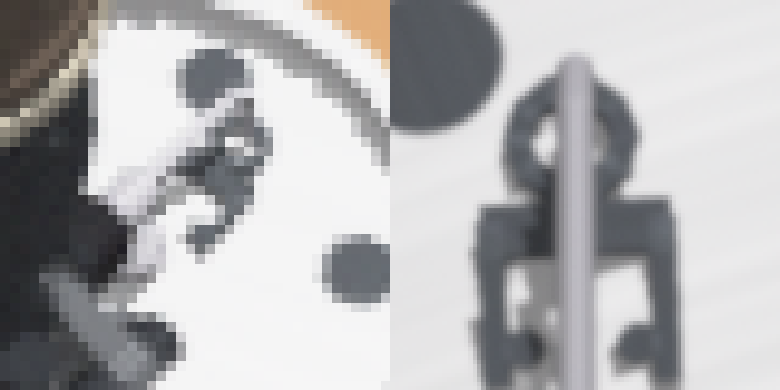

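It snapped free: the tip moved about 20 mm and the force dropped. I'll push about 9 mm further, still well inside the rim.

carry_out([
  [[0, 0, 0, -2, 0.4, 0.5, 1], [0, 0, 0, -4, 0.8, 0.5, 1], [0, 0, 0, -6, 1.2, 0.5, 1], [0, 0, 0, -8, 1.7, 0.5, 1], [0, 0, 0, -9, 1.9, 0.5, 1]],
])

```text
t: 34.0
ee_pos: [0.6997, -0.0109, 0.2358]
tcp_rot: [[-0.978, 0.207, 0.003], [0.207, 0.978, 0.001], [-0.003, 0.002, -1.0]]
contact_force: [-0.1, 0.1, -0.9]
opening: 0.185
```

carry_out([
  [[0, 0, 0, 1, -0.2, 0, 1], [0, 0, 0, 1, -0.2, 0, 1], [0, 0, 0, 1, -0.2, 0, 1], [0, 0, 0, 1, -0.2, 0, 1], [0, 0, 0, 1, -0.2, 0, 1]],
])

```text
t: 34.5
ee_pos: [0.7007, -0.0111, 0.2358]
tcp_rot: [[-0.978, 0.207, 0.003], [0.207, 0.978, 0.001], [-0.003, 0.002, -1.0]]
contact_force: [0.3, -0.4, -0.2]
opening: 0.183
```

```bash
python3 chk2.py 29 | head -6; python3 - <<'E'
import cv2
a=cv2.imread('pics/to29.png')
b=cv2.imread('pics/wr29.png')
cv2.imwrite('pics/s29.png',cv2.hconcat([cv2.resize(a[150:210,225:285],(390,390),interpolation=cv2.INTER_NEAREST),cv2.resize(b[0:130,200:330],(390,390),interpolation=cv2.INTER_NEAREST)]))
E
```

```text
34.5 [ 17.9966  46.1137 -36.8061  85.5921  30.4515  58.335   51.5712] [ 0.7007 -0.0111  0.2358] [[-0.9783  0.2071  0.0033]
 [ 0.2071  0.9783  0.001 ]
 [-0.003   0.0017 -1.    ]] [ 0.2751 -0.3624 -0.2085] 0.18314135567173825
tip nominal [0.598  0.0109 0.0438]
W eye [265.241   98.3952] tip [264.4865  40.3631] bend end [264.7492  19.0331] [('clip_eye', array([263.4,  45.7]), 0.64), ('pick_tip', array([261.6,  46. ]), 0.57)]
S eye [253.3122 210.2954] tip [261.7927 201.9947] bend end [262.2924 194.9058] [('clip_eye', array([262.2, 200. ]), 0.44), ('pick_tip', array([261.3, 200. ]), 0.62)]
```

View pics/s29.png

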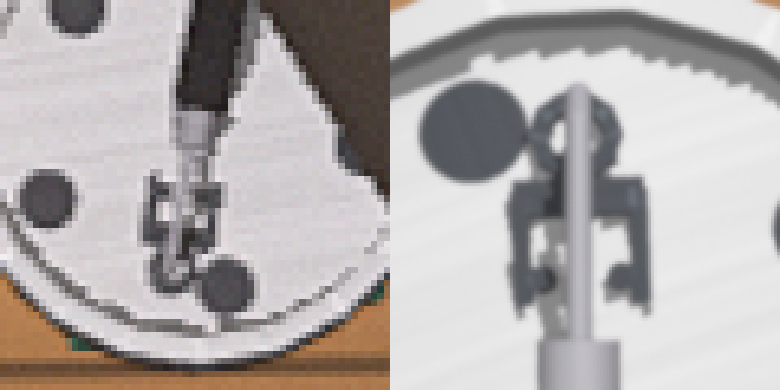

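The clip is clear of the axle (ring near the rim, arms off the head) and the pin is backed 1 mm off the eye wall. Lift straight up.

carry_out([
  [[0, 0, 0, 0.5, 0, 2, 1], [0, 0, 0, 0.5, 0, 5, 1], [0, 0, 0, 0.5, 0, 9, 1], [0, 0, 0, 0.5, 0, 16, 1], [0, 0, 0, 0.5, 0, 30, 1]],
])

```text
t: 35.45
ee_pos: [0.7009, -0.0112, 0.2658]
tcp_rot: [[-0.978, 0.207, 0.002], [0.207, 0.978, 0.001], [-0.002, 0.001, -1.0]]
contact_force: [0.3, 0.5, -0.5]
opening: 0.178
```

carry_out([
  [[0, 0, 0, 0, 0, 15, 1], [0, 0, 0, 0, 0, 30, 1], [0, 0, 0, 0, 0, 45, 1], [0, 0, 0, 0, 0, 60, 1], [0, 0, 0, 0, 0, 68, 1]],
])

```text
t: 35.95
ee_pos: [0.7012, -0.011, 0.3362]
tcp_rot: [[-0.978, 0.207, 0.004], [0.207, 0.978, 0.001], [-0.004, 0.002, -1.0]]
contact_force: [0.1, 0.5, -0.8]
opening: 0.184
```

```bash
python3 - <<'E'
from h import *
np.set_printoptions(precision=4,suppress=True)
P={n:shot(n,n+'30') for n in ['wrist','top','scene']}
o=P['wrist']['obs'];print(o['t'],o['joints'],o['ee_pos'],o['tcp_rot'])
for k,z in dict(axle_foot=.044,clip_eye=.046,clip=.044).items():
    for n,p in P.items():
        for r in nets.pinpoint(p,k)[:1]: print(n,k,round(r['score'],2),np.round(r['point'],1),onz(p,r['point'],z))
E
```

```text
35.95 [ 19.0177  40.7499 -39.3071  80.4194  26.4891  67.9277  54.7665] [ 0.7012 -0.011   0.3362] [[-0.9783  0.207   0.004 ]
 [ 0.207   0.9783  0.0011]
 [-0.0037  0.0019 -1.    ]]
wrist axle_foot 0.77 [264.4 124.7] [0.6481 0.0011 0.044 ]
top axle_foot 0.79 [255.9 169.3] [ 0.6478 -0.0025  0.044 ]
scene axle_foot 0.63 [247.3 214.3] [ 0.645  -0.0032  0.044 ]
wrist clip_eye 0.74 [262.4  68.6] [0.5999 0.0096 0.046 ]
top clip_eye 0.62 [140.7 132.6] [0.7329 0.2481 0.046 ]
scene clip_eye 0.62 [263.9 198.7] [0.5884 0.0116 0.046 ]
wrist clip 0.72 [262.1  93.7] [0.6212 0.0048 0.044 ]
top clip 0.57 [251.1 177.8] [0.6294 0.0082 0.044 ]
scene clip 0.44 [255.1 207.7] [0.62   0.0044 0.044 ]
```

View pics/wrist30.png

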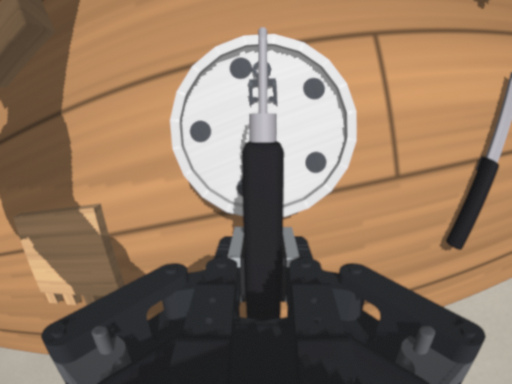

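The clip lies flat on the web, its origin about 28 mm and its eye about 50 mm from the axle. Returning the pick with a turn of -181.7°.

carry_out([
  [[0, 0, -7.3, -9, 12, 0, 1], [0, 0, -14.6, -18, 25, 0, 1], [0, 0, -21.9, -27, 38, 0, 1], [0, 0, -29.2, -37, 50, 0, 1], [0, 0, -36.5, -47, 63, 0, 1]],
])

```text
t: 37.05
ee_pos: [0.6534, 0.0522, 0.3334]
tcp_rot: [[-0.659, 0.752, 0.002], [0.752, 0.659, 0.0], [-0.001, 0.001, -1.0]]
contact_force: [-0.3, -0.4, -0.6]
opening: 0.187
```

carry_out([
  [[0, 0, -7.3, -9, 12, 0, 1], [0, 0, -14.6, -18, 25, 0, 1], [0, 0, -21.9, -27, 38, 0, 1], [0, 0, -29.2, -37, 50, 0, 1], [0, 0, -36.5, -47, 63, 0, 1]],
])

```text
t: 37.55
ee_pos: [0.606, 0.1156, 0.3334]
tcp_rot: [[-0.078, 0.997, 0.001], [0.997, 0.078, -0.001], [-0.001, 0.001, -1.0]]
contact_force: [-0.3, -0.4, 0.2]
opening: 0.183
```

carry_out([
  [[0, 0, -7.3, -9, 12, 0, 1], [0, 0, -14.6, -18, 25, 0, 1], [0, 0, -21.9, -27, 38, 0, 1], [0, 0, -29.2, -37, 50, 0, 1], [0, 0, -36.5, -47, 63, 0, 1]],
])

```text
t: 38.05
ee_pos: [0.5586, 0.1792, 0.3334]
tcp_rot: [[0.535, 0.845, 0.001], [0.845, -0.535, -0.001], [-0.001, 0.001, -1.0]]
contact_force: [0.4, 0.3, -1.7]
opening: 0.185
```

carry_out([
  [[0, 0, -7.3, -9, 12, 0, 1], [0, 0, -14.6, -18, 25, 0, 1], [0, 0, -21.9, -27, 38, 0, 1], [0, 0, -29.2, -37, 50, 0, 1], [0, 0, -36.5, -47, 63, 0, 1]],
])

```text
t: 38.55
ee_pos: [0.511, 0.2427, 0.3335]
tcp_rot: [[0.934, 0.356, -0.0], [0.356, -0.934, -0.001], [-0.001, 0.001, -1.0]]
contact_force: [0.9, 0.0, 0.1]
opening: 0.185
```

carry_out([
  [[0, 0, -7.3, -9, 12, 0, 1], [0, 0, -14.6, -18, 25, 0, 1], [0, 0, -21.9, -27, 38, 0, 1], [0, 0, -29.2, -37, 50, 0, 1], [0, 0, -34.5, -46, 63, 0, 1]],
])

```text
t: 39.05
ee_pos: [0.4644, 0.3063, 0.3335]
tcp_rot: [[0.971, -0.24, -0.001], [-0.24, -0.971, -0.001], [-0.001, 0.001, -1.0]]
contact_force: [0.1, 0.2, -0.2]
opening: 0.183
```

carry_out([
  [[0, 0, 1.2, 3.5, -1, -20, 1], [0, 0, 1.2, 3.5, -1, -50, 1], [0, 0, 1.2, 3.5, -1, -80, 1], [0, 0, 1.2, 3.5, -1, -105, 1], [0, 0, 1.2, 3.5, -1, -118, 1]],
])

```text
t: 39.55
ee_pos: [0.4672, 0.3051, 0.2136]
tcp_rot: [[0.976, -0.219, -0.003], [-0.219, -0.976, -0.002], [-0.003, 0.003, -1.0]]
contact_force: [-0.2, 0.0, -0.8]
opening: 0.186
```

carry_out([
  [[0, 0, 0, 0, 0, -4, 1], [0, 0, 0, 0, 0, -7, 1], [0, 0, 0, 0, 0, -9, 1], [0, 0, 0, 0, 0, -10, 1], [0, 0, 0, 0, 0, -10, 1]],
])

```text
t: 40.05
ee_pos: [0.4674, 0.3053, 0.2042]
tcp_rot: [[0.976, -0.219, -0.002], [-0.22, -0.976, -0.002], [-0.002, 0.002, -1.0]]
contact_force: [-0.5, -0.1, -1.0]
opening: 0.187
```

carry_out([
  [[0, 0, 0, 0, 0, -0.5, 1], [0, 0, 0, 0, 0, -1, 1], [0, 0, 0, 0, 0, -1.3, 1], [0, 0, 0, 0, 0, -1.3, 1], [0, 0, 0, 0, 0, -1.3, 1]],
])

```text
t: 40.55
ee_pos: [0.4676, 0.3054, 0.2038]
tcp_rot: [[0.976, -0.22, -0.001], [-0.22, -0.976, -0.001], [-0.001, 0.001, -1.0]]
contact_force: [-1.6, -1.7, 8.0]
opening: 0.178
```

carry_out([
  [[0, 0, 0, 0, 0, 0, 0.65], [0, 0, 0, 0, 0, 0, 0.5], [0, 0, 0, 0, 0, 0, 0], [0, 0, 0, 0, 0, 0, -1], [0, 0, 0, 0, 0, 0, -1]],
], grip_force=20)

```text
t: 41.05
ee_pos: [0.4677, 0.3054, 0.2037]
tcp_rot: [[0.976, -0.22, -0.001], [-0.22, -0.976, -0.001], [-0.001, 0.001, -1.0]]
contact_force: [-0.0, 0.3, -0.1]
opening: 0.755
```

carry_out([
  [[0, 0, 0, 0, 0, 0, -1], [0, 0, 0, 0, 0, 5, -1], [0, 0, 0, 0, 0, 30, -1], [0, 0, 0, 0, 0, 65, -1], [0, 0, 0, 0, 0, 100, -1]],
])

```text
t: 41.55
ee_pos: [0.4674, 0.3052, 0.3049]
tcp_rot: [[0.976, -0.22, -0.002], [-0.22, -0.976, -0.002], [-0.002, 0.002, -1.0]]
contact_force: [0.7, -0.2, 0.4]
opening: 1.002
```

```bash
python3 meas.py w31 80 300 200 330
```

```text
41.55 [0.4674 0.3052 0.3049] [[ 0.9756 -0.2196 -0.0023]
 [-0.2196 -0.9756 -0.0015]
 [-0.0019  0.002  -1.    ]] [ -37.3425   24.8422   -1.7371  106.1667    0.9478   49.1615 -142.224 ] 1.0016270875512467
[ 251  129   23  130 2632] [262.2158 192.4255]
((469.5294494628906, 303.7005615234375), (16.645273208618164, 105.05538177490234), 77.4217529296875)
[  0.9764  -0.2161 472.5846 303.1831] [0.4726 0.3032]
```

View pics/w31.png

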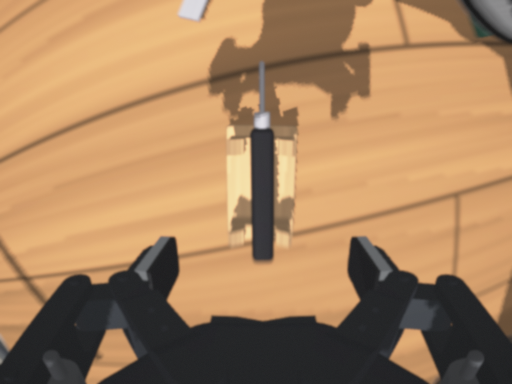

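The pick is level in both saddles with its centre at about (0.468, 0.304) and the hook towards rest +x. Last check of the whole scene.

```bash
python3 - <<'E'
from h import *
np.set_printoptions(precision=4,suppress=True)
P={n:shot(n,n+'32') for n in ['top','scene']}
for k,z in dict(axle_foot=.044,clip_eye=.046,clip=.044,pick=.035,pick_tip=.012,mallet=0,chisel=0,tailboard=0).items():
    for n,p in P.items():
        for r in nets.pinpoint(p,k)[:1]: print(n,k,round(r['score'],2),np.round(r['point'],1),onz(p,r['point'],z))
a=P['top']['frame'][140:200,225:285]; b=P['scene']['frame'][175:265,205:295]
cv2.imwrite('pics/f.png',cv2.hconcat([cv2.resize(i,(390,390),interpolation=cv2.INTER_CUBIC) for i in (a,b)]))
E
```

```text
top axle_foot 0.89 [256.4 168.8] [ 0.6489 -0.0036  0.044 ]
scene axle_foot 0.63 [249.2 213.4] [ 0.6407 -0.0004  0.044 ]
top clip_eye 0.56 [251.  191.3] [0.5998 0.0088 0.046 ]
scene clip_eye 0.42 [262.  200.4] [0.5949 0.0098 0.046 ]
top clip 0.4 [249.3 178.7] [0.6275 0.0121 0.044 ]
scene clip 0.48 [254.4 206.7] [0.6184 0.0015 0.044 ]
top pick 0.74 [115.7 254.1] [0.4707 0.2993 0.035 ]
scene pick 0.59 [396.8 216.6] [0.4708 0.3158 0.035 ]
top pick_tip 0.88 [127.2 210.4] [0.5658 0.2829 0.012 ]
scene pick_tip 0.8 [364.6 246. ] [0.5692 0.2772 0.012 ]
top mallet 0.78 [383.5 254. ] [ 0.4628 -0.2791  0.    ]
scene mallet 0.65 [199.7 128.7] [ 0.4521 -0.2731  0.    ]
top chisel 0.59 [138.7 135.1] [0.7389 0.2637 0.    ]
scene chisel 0.87 [326.9 306. ] [0.7417 0.259  0.    ]
top tailboard 0.73 [379.1 129.9] [ 0.7419 -0.2841  0.    ]
scene tailboard 0.72 [134.5 207.2] [ 0.7482 -0.2806  0.    ]
```

View pics/f.png

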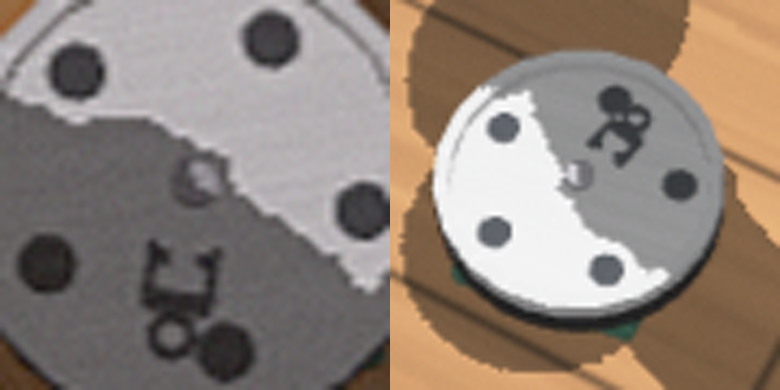

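View pics/scene32.png

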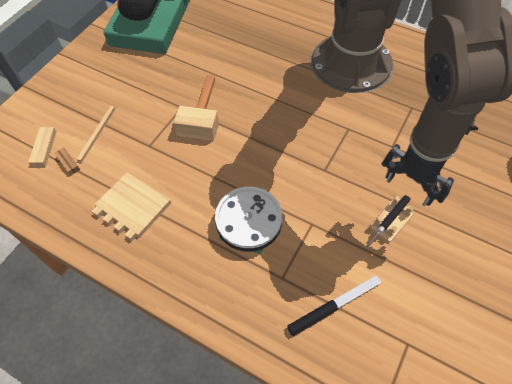

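The clip lies flat on the web, clear of the axle. The pick is in its rest and the bystanders look unmoved, so I'm handing in.

```bash
python3 -c "
from rig import finish_job
print(finish_job())"
```

```text
the job is handed in; nothing more can be done
None
```

The clip is out of the axle groove and lies flat inside the rim, and the pick is back in its rest. I handed the job in at about 42 s of the 64 s; no verdict was reported.

- **First try failed:** pulling from the handle side made the pick rotate about 9° in the grip, and the hook came out of the eye without moving the clip. I laid the pick back in its rest and regripped it turned 180°. From the far side of the axle I then pushed the clip off along its own +x. The force peaked at about 11 N in the readings I took, then dropped when the clip snapped free. I pushed on until the clip had moved about 28–30 mm.
- **Clip:** its origin is about 28 mm and its eye about 50 mm from the axle. The network's positions for the clip origin disagreed by up to 12 mm between cameras, so these figures come from the wrist view, and the pictures show it clear.
- **Pick:** it is level in both saddles, centred at about (0.468, 0.304) m, within 1–2 mm of where it started, with the hook towards the rest's +x. The gripper is open and about 100 mm above it.
- **Bystanders:** the mallet, chisel and board look unmoved. The network readings for them shift by up to about 11 mm between shots, so this rests on the pictures.
- **Not directly confirmed:** the pin tip's height in the eye was only inferred, at about 45 mm above the bench. The 4 N and then 11 N reaction and the clip's motion fit it being hooked. I saw no sign of hard pressing on the wheel; the vertical forces I read there stayed within about 1.5 N.

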